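Size an unmarked socket in the roll-in taper gauge

TASK

Take the yellow-handled push paddle from its red tray and, with the paddle alone, slowly and gently roll the big loose socket along the gauge track until it is lightly wedged under the two sloping steel rails, pushing on softly for a moment so that it stays pinched there by itself. Do not touch the socket with the fingers or knock the rails, then stand the paddle upright back in its tray and leave the other tools where they lie.

Things in the scene. Friction and masses are not known exactly. Their poses are not given: they have to be found in the camera images.
- socket: The part to size: a smooth round steel socket, 40 mm in diameter, 100 mm long, 0.34 to 0.56 kg, lying on its side across the track. Origin at its centre; its y axis is its long axis, x and z roll. It rolls freely; keep it under 0.2 m/s. Pushing with 5 to 9 N against the rails wedges it so that it stays, under 3 N is too little, over 20 N scuffs it (even as a knock: creep at 30 mm/s or less under the rails).
- track: Fixed gauge track on the table: aluminium floor 300 mm long (x), blue side walls. Origin: middle of its underside; +x is the way to roll, z up. Floor top 8 mm above the origin; walls 104 mm apart inside, 8 mm thick, 24 mm high. The -x end is open, the +x end shut by a low wall. The socket starts 70 to 110 mm on the -x side of the origin, its centre 28 mm above the table.
- bridge: Gauge's top: two blue side plates and two steel rails, fixed on the track (same origin and axes). At x above 108 mm plates, cross beam and screw knob reach up to 90 mm; elsewhere the rails stay below 75 mm. The rails' height is screwed differently every time and not told: the socket gets snug with its centre anywhere from about x = 20 to 90 mm, so it must be felt.
- paddle: Wooden push paddle standing upright, 0.16 kg. Origin: centre of its underside, z up. Blade 24 mm (x) by 44 mm (y), 65 mm high, with flat faces at x = +12 and -12 mm, either may push; above it the yellow handle, 24 mm (x) by 28 mm (y), from 65 to 125 mm above the underside. Grip the handle across its 24 mm.
- tray: Red fixed tray for the paddle, 120 by 120 mm with a rim 4 mm thick that ends 14 mm above the table. Origin at the centre of its underside on the table; inner floor 5 mm above the origin, 112 mm wide inside. The paddle stands on it at the start and must stand on it at the end.
- screwdriver: Bystander: a loose blue-handled screwdriver 200 mm long lying flat on the table; leave alone.
- wrench: Bystander: a loose steel wrench 180 mm long lying flat on the table; leave alone.
- small_socket: Bystander: a small steel socket, 26 mm in diameter and 50 mm high, standing on the table; origin at the centre of its underside; leave alone.
- slot (a point): Middle of the entry between the two rails, 48 mm above the table, 20 mm on the -x side of the track's origin; track axes. From here to x = 138 mm the rails, 20 mm wide, 12 mm thick, lie over the socket's two ends (|y| 30 to 50 mm), leaving a clear slot 60 mm wide for the paddle. Their undersides slope down towards +x by 1 in 12.
Mind the look-alikes: they are no part of the job. There is more than one size of the paddle; the job needs the middle-sized.

How it is judged:
By the outcome, as a careful person would: the job done as asked, in the order asked, and still so for the second after the job is handed in, with the robot touching nothing.
It also fails if it takes over 56 s, if anything falls off the work surface, if the arm or the gripper's body presses on something with over 40 N, if the wrist force passes 120 N, or if a joint passes its speed limit or range.

ROBOT

A 6-joint arm with a two-finger parallel gripper is mounted at the origin on the work surface. World frame = base frame: x ahead of the robot, y to its left, z up, the work surface at z = 0. Lengths are in m, angles in rad, forces in N, time in s.
With the tool pointing down it reaches from about 0.225 to 0.875 m from the base axis. Payload 3.4 kg.
Tool frame: the origin (TCP) lies midway between the tips of the shut fingers; the grasp point (between the pads) lies 19 mm behind it (manip.tcp_to_grasp is the distance from the TCP to the grasp point, in m); x points along the fingers, y is the direction in which the jaws open and shut, and the axes are right-handed (so a half turn about x gives the same grasp; the last joint's range is limited). The gripper opens to 85 mm and grips with 20 to 120 N. Pads are 22 mm wide; open, the fingers measure 114 mm over their backs; the gripper's body (76 mm by 85 mm) begins 54 mm behind the grasp point. The pads swing forward as they close: fully open they stand 13 mm farther back than shut.
Start: joints at [1.088, 0.276, 1.505, -0, 1.361, -0.121], TCP at [0.204, 0.538, 0.231] pointing down, gripper open.
Joint ranges: [-2.89, 2.89], [-0.75, 2.08], [0.22, 2.7], [-1.18, 4.32], [0.11, 2.71], [-2.7, 2.7]. Speed limits (rad/s): [2.57, 2.57, 3.14, 3.14, 3.14, 3.14].

INTERFACE

Orientations are given as a unit quaternion [w, x, y, z].
In Python, from rig import readout, eyes, job, manip gives the robot as it stands. The module is installed in compiled form; this text tells all that it offers.
- The arm moves only by the tool carry_out, never from a script. Its argument "deltas" is one flat list of numbers, 7 for each row, row after row: the shift along the tool's x, y, z scaled (see below), then the turn, a rotation vector about the tool's x, y, z scaled (see below), then the opening, from -1 (shut) to 1 (fully open). In form: [dx, dy, dz, ax, ay, az, grip, dx, dy, dz, ax, ay, az, grip, ...]. A call has 1 to 10 rows; each row shifts and turns the commanded pose from where the row before left it, along the tool's axes as they then stand; what a row does not reach is not made up. The controller multiplies each number of a shift by 60 mm and each number of a turn by 4 degrees. A row lasts 1/8 s, in which the tool goes at most 62.5 mm and 10.7 degrees, less where a joint would pass 70% of its speed; a pose out of reach is approached as far as the arm can. A call with a number of a shift or a turn outside -1 to 1 is refused whole. A call with a gripper value outside its range is refused whole. The fingers move at their own pace and stop on an object; "newtons" is the grip in N (left out, the last holds). Time passes only in rows, so rows that do not move let the fingers close. It gives the time, the measured TCP pose, the force and the opening at its end, in the units of the state.
- readout.get_state(): the state, without advancing time (a new reading comes with each control period).
- eyes.get_image(name): name is "scene" or "top" or "wrist"; returns a dict with "color" (480x640x3 uint8, red, green, blue), "z_map" (480x640 float32, m along the optical axis (not along the pixel's ray), 0 where there is no reading), "mtx" (3x3 intrinsics, pixels), "origin" and "orientation" of the camera in the world. Camera axes: x right, y down, z forward; pixel columns grow to the right and rows downward; lengths in m; the calibration is good to about 2 mm. A picture is of the moment at which its call begins.
- job.sign_off(): hands the job in, once; it reports no verdict.
The state is a dict: "clock": time; "qpos": joint angles; "qd": joint speeds; "effort": joint torques, N m; "position": TCP position; "ee_rot": TCP orientation; "contact_force": force on the tool from outside, world axes, zero at the start; "moment": the same for the moment, N m; "width": finger opening in m.
Only numpy, scipy, OpenCV 4.12 (cv2) and the standard library are available. Lean on these libraries where they do the work, as an engineer would, in place of code of your own. Each camera call takes 0.05 s, during which the arm holds its last target.

## Working session

There is one attempt and no reset: what is moved stays moved. The work goes in short steps, Python scripts to look and compute and a tool call to move; the robot and the scene stay as the last step left them, time stands still between calls to the robot, and variables do not carry over. Pictures are saved under pics/ and viewed, and the job is handed in when it is done.

Besides the shell and the picture viewer there is one more tool, called by a JSON object that holds its "name" and its "arguments", one argument or row to a line. carry_out: Moves the arm, as the interface text tells. Its arguments: {"type":"object","properties":{"deltas":{"type":"array"},"newtons":{"type":"number"}},"required":["deltas"]}

```bash
mkdir -p pics; python3 - <<'E'
from rig import readout, eyes
import cv2,pickle
s=readout.get_state();print(s)
for n in ["scene","top","wrist"]:
    im=eyes.get_image(n);pickle.dump(im,open(f"{n}0.pkl","wb"))
    cv2.imwrite(f"pics/{n}0.png",im["color"][:,:,::-1]);print(n,im["origin"],im["orientation"],im["mtx"])
E
```

```text
{'clock': 0.0, 'qpos': array([ 1.08802802e+00,  2.76601127e-01,  1.50614139e+00,  2.19384639e-05,
        1.36071305e+00, -1.20977974e-01]), 'qd': array([ 0.0001725 , -0.00069456, -0.00016738, -0.00013017, -0.00153727,
        0.00060963]), 'effort': array([-1.62077620e-03, -4.16777337e+01, -2.45801443e+01, -2.15988684e-04,
        1.09177074e-02,  2.28802001e-06]), 'position': array([0.20325592, 0.53730418, 0.23043294]), 'ee_rot': array([ 0.69536529,  0.12659067,  0.69577141, -0.12784387]), 'contact_force': array([-0.09324651, -0.0490325 , -0.20029662]), 'moment': array([-0.00174766, -0.01508734,  0.02369136]), 'width': 0.08545881550413983}
scene [1.13713896 0.03015766 0.81212006] [-0.22213281  0.67138988  0.67144939 -0.22146865] [[438.02875095   0.         317.62136299]
 [  0.         438.02875095 239.13753333]
 [  0.           0.           1.        ]]
top [0.42115698 0.05117594 1.28114992] [ 0.04504058 -0.70042686  0.71027217 -0.05373093] [[502.76830221   0.         316.06507528]
 [  0.         502.76830221 240.00211614]
 [  0.           0.           1.        ]]
wrist [0.13726205 0.56277517 0.37322356] [0.11714294 0.81414998 0.56308569 0.07982387] [[416.42334304   0.         321.42902174]
 [  0.         416.42334304 240.17322511]
 [  0.           0.           1.        ]]
```

View pics/scene0.png

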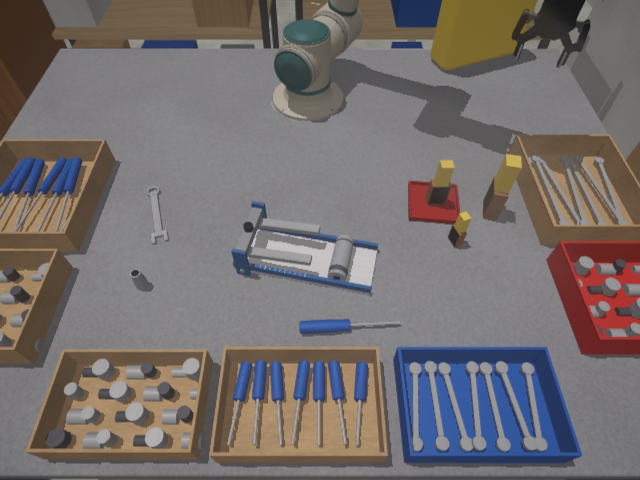

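View pics/top0.png

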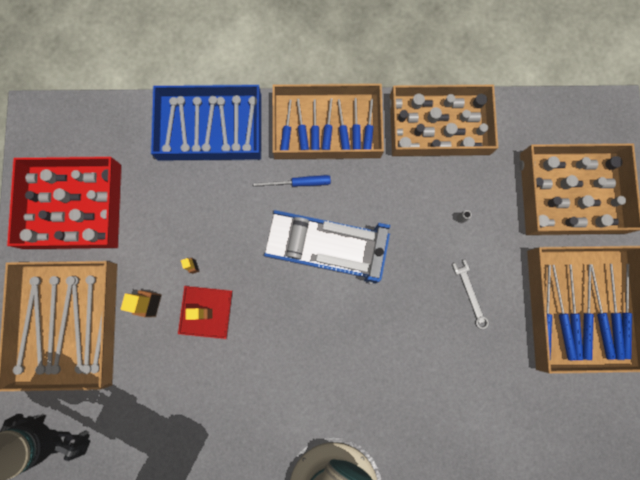

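View pics/wrist0.png

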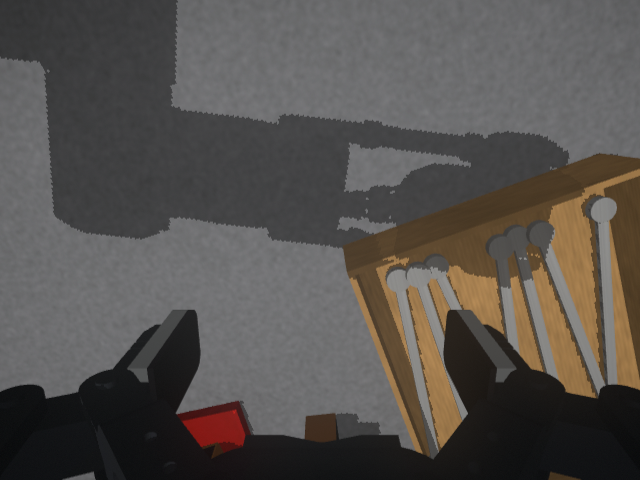

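The scene view shows the middle paddle in the red tray (440,185), the large one at (505,185), and the small one at (460,230). The track's open end is on the right, near (375,270), and the socket is at (341,257). In the top view the paddle top is at (195,313), the tray at (205,312), the socket at (297,238) and the track runs (268,238)→(385,255).

```bash
cat > h.py <<'E'
import numpy as np,cv2,pickle
from scipy.spatial.transform import Rotation as R
def rot(q): return R.from_quat([q[1],q[2],q[3],q[0]]).as_matrix()
def cloud(im):
    z=im["z_map"];K=im["mtx"];v,u=np.mgrid[:480,:640]
    c=np.stack([(u-K[0,2])/K[0,0]*z,(v-K[1,2])/K[1,1]*z,z],-1)
    return c@rot(im["orientation"]).T+im["origin"]
def rays(im,px,h):
    K=im["mtx"];px=np.atleast_2d(px).astype(float)
    d=np.c_[(px[:,0]-K[0,2])/K[0,0],(px[:,1]-K[1,2])/K[1,1],np.ones(len(px))]@rot(im["orientation"]).T
    t=(h-im["origin"][2])/d[:,2];return im["origin"]+d*t[:,None]
def rect(p):
    r=cv2.minAreaRect((p[:,:2]*1000).astype(np.float32));return r
E
python3 - <<'E'
from h import *
for n in ["top","scene"]:
    im=pickle.load(open(n+"0.pkl","rb"));P=cloud(im);hsv=cv2.cvtColor(im["color"],cv2.COLOR_RGB2HSV)
    H,S,V=[hsv[...,i].astype(int) for i in range(3)]
    v,u=np.mgrid[:480,:640]
    box=(lambda a,b,c,d:(u>a)&(u<b)&(v>c)&(v<d))
    if n=="top": B1=box(170,240,280,345);B2=box(255,400,200,290)
    else: B1=box(400,470,155,230);B2=box(225,390,200,295)
    yel=(H>18)&(H<35)&(S>120)&(V>90)&B1; red=((H<8)|(H>172))&(S>150)&B1; blue=(H>100)&(H<130)&(S>110)&B2
    print(n)
    if n=="scene":
        yel&=(v<190)
    p=P[yel];print("yel z",np.percentile(p[:,2],[5,50,95]),rect(p[p[:,2]>np.percentile(p[:,2],90)-.006]),len(p))
    # color-based ray: top face
    p=P[red];print("red z",np.percentile(p[:,2],[5,50,95]))
    r=rays(im,np.c_[u[red],v[red]],0.014);print("tray rect@14",rect(r))
    p=P[blue];print("blue z",np.percentile(p[:,2],[5,25,50,75,95]))
    q=p[(p[:,2]>.015)&(p[:,2]<.04)];print(len(q),rect(q)); q2=p[p[:,2]>.06];print("plates",len(q2),rect(q2))
    # socket
    k=B2&(S<60)&(P[...,2]>.036)&(P[...,2]<.06);print("z36-60",k.sum(),rect(P[k]))
    cv2.imwrite(f"pics/crop_{n}.png",cv2.resize(im["color"][200:300,220:400] if n=="scene" else im["color"][200:345,170:400],None,fx=3.4,fy=3.4,interpolation=2)[:,:,::-1])
    px,py,_,_=0,0,0,0
E
```

```text
top
yel z [0.08990069 0.12975654 0.13375261] ((415.986572265625, 191.88145446777344), (281.2191162109375, 22.39466094970703), 89.12041473388672) 178
red z [0.00109871 0.00592451 0.01569345]
tray rect@14 ((422.5606994628906, 313.7939453125), (119.68524169921875, 117.67491149902344), 83.36820983886719)
blue z [0.01955889 0.02277241 0.02486444 0.02775787 0.08548299]
431 ((586.0810546875, 6.9400482177734375), (297.8977355957031, 119.96487426757812), 77.39974975585938)
plates 105 ((503.3282470703125, -69.30523681640625), (83.83792114257812, 279.3608703613281), 50.99980545043945)
z36-60 1039 ((573.6620483398438, -1.9918289184570312), (213.6689910888672, 131.73036193847656), 80.42097473144531)
scene
yel z [0.07314732 0.10086707 0.1304272 ] ((422.3177795410156, 317.42132568359375), (28.534896850585938, 25.29462242126465), 89.53308868408203) 263
red z [0.00190673 0.00452724 0.01374039]
tray rect@14 ((427.6483154296875, 312.42730712890625), (118.55490112304688, 118.99874877929688), 83.37676239013672)
blue z [0.019901   0.02222123 0.02342262 0.02627794 0.08451426]
532 ((593.467041015625, 4.97906494140625), (302.4703369140625, 126.12711334228516), 79.85620880126953)
plates 128 ((819.7791748046875, -67.72837829589844), (659.6808471679688, 77.57025909423828), 10.43531322479248)
z36-60 1533 ((587.0400390625, -16.155364990234375), (234.53851318359375, 138.44027709960938), 77.40755462646484)
```

```bash
ls -la . pics
```

```text
.:
total 6328
drwxr-xr-x  3 agent agent    4096 Dec  6 05:43 .
drwxr-xr-x 23 root  root     4096 Dec  6 05:43 ..
-rw-r--r--  1 agent agent     646 Dec  6 05:43 h.py
drwxr-xr-x  2 agent agent    4096 Dec  6 05:43 pics
-rw-r--r--  1 agent agent 2150951 Dec  6 05:43 scene0.pkl
-rw-r--r--  1 agent agent 2150951 Dec  6 05:43 top0.pkl
-rw-r--r--  1 agent agent 2150951 Dec  6 05:43 wrist0.pkl

pics:
total 1608
drwxr-xr-x 2 agent agent   4096 Dec  6 05:43 .
drwxr-xr-x 3 agent agent   4096 Dec  6 05:43 ..
-rw-r--r-- 1 agent agent 175134 Dec  6 05:43 crop_scene.png
-rw-r--r-- 1 agent agent 311033 Dec  6 05:43 crop_top.png
-rw-r--r-- 1 agent agent 388052 Dec  6 05:43 scene0.png
-rw-r--r-- 1 agent agent 428286 Dec  6 05:43 top0.png
-rw-r--r-- 1 agent agent 331119 Dec  6 05:43 wrist0.png
```

View pics/crop_top.png

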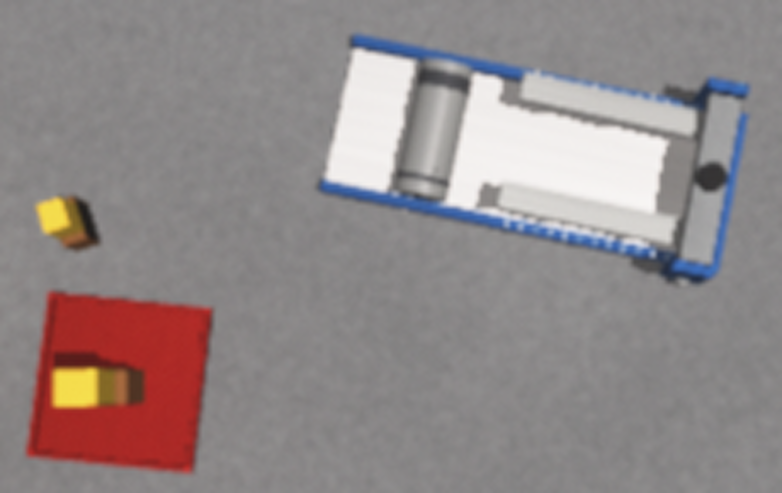

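View pics/crop_scene.png

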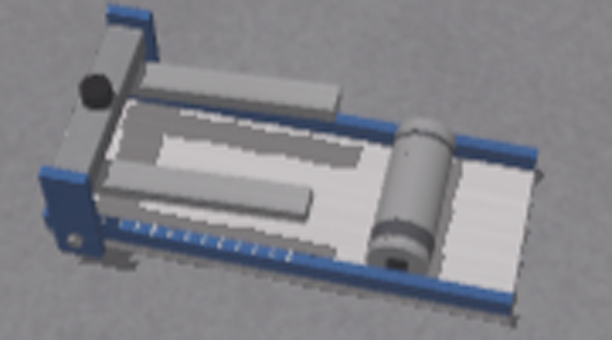

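```bash
python3 - <<'E'
from h import *
for n in ["top","scene"]:
    im=pickle.load(open(n+"0.pkl","rb"));P=cloud(im);hsv=cv2.cvtColor(im["color"],cv2.COLOR_RGB2HSV)
    H,S,V=[hsv[...,i].astype(int) for i in range(3)]
    v,u=np.mgrid[:480,:640]
    box=(lambda a,b,c,d:(u>a)&(u<b)&(v>c)&(v<d))
    if n=="top": B1=box(180,213,295,330);B2=box(255,400,200,290)
    else: B1=box(425,460,155,190);B2=box(225,390,200,295)
    print(n)
    yel=(H>18)&(H<35)&(S>120)&B1&(V>(200 if 1 else 0))
    print("V",np.percentile(V[(H>18)&(H<35)&(S>120)&B1],[5,25,50,75,95]), yel.sum())
    print("handle top", rect(rays(im,np.c_[u[yel],v[yel]],.130)))
    blue=(H>100)&(H<130)&(S>110)&B2&(abs(P[...,2]-.024)<.007)
    q=rays(im,np.c_[u[blue],v[blue]],.024)[:,:2]*1000
    # split by rough axis
    th=np.deg2rad(-101 if 1 else 0)
    for it in range(4):
        ex=np.array([np.cos(th),np.sin(th)]);ey=np.array([-ex[1],ex[0]])
        a=q@ex;b=q@ey;m=(np.percentile(b,3)+np.percentile(b,97))/2
        sl=[];of=[]
        for s in (b>m,b<m):
            aa,bb=a[s],b[s];k=np.ones(len(aa),bool)
            for _ in range(5):
                c=np.polyfit(aa[k],bb[k],1);r=bb-np.polyval(c,aa);k=abs(r)<5
            sl.append(c[0]);of.append(np.polyval(c,np.median(a)))
        th+=np.arctan(np.mean(sl))
    print("yaw",np.rad2deg(th),np.rad2deg(sl),"wall sep",of[0]-of[1],"b",np.mean(of))
    a0=np.sort(a);print("a ends",a0[:5],a0[-5:])
    amin=np.percentile(a,.5);c=ex*(amin+150)+ey*np.mean(of);print("center from -x end",c)
    # socket: 
    k=B2&(S<70)&(P[...,2]>.042)&(P[...,2]<.053)
    s=P[k][:,:2]*1000;aa=s@ex-(amin+150);bb=s@ey-np.mean(of);kk=(aa<-40)
    print("socket top a",np.percentile(aa[kk],[2,50,98]),np.percentile(bb[kk],[2,50,98]))
    red=((H<8)|(H>172))&(S>150)&(box(165,245,280,345) if n=="top" else box(400,470,175,230))
    r=rays(im,np.c_[u[red],v[red]],.014);print("tray",rect(r))
    # rail profile
    k=B2&(S<60)&(P[...,2]>.04)&(P[...,2]<.085);s=P[k];aa=s[:,:2]@ex*1000-(amin+150);bb=s[:,:2]@ey*1000-np.mean(of)
    kk=(abs(abs(bb)-40)<8)&(aa>-15)&(aa<100);print("rail top z at x", np.polyfit(aa[kk],s[kk,2]*1000,1),kk.sum())
E
```

```text
top
V [132. 202. 242. 244. 245.] 137
handle top ((418.8245849609375, 318.5646057128906), (24.446535110473633, 27.049470901489258), 1.2148911952972412)
yaw -103.91511204328931 [-1.3001123  1.3000386] wall sep 110.32383214007058 b 564.8225770293388
a ends [-297.58699654 -295.72767461 -295.11351924 -294.0741539  -293.46795433] [1.39879191 1.56789872 1.73652836 2.09064493 2.25849045]
center from -x end [583.11052025   4.88823428]
socket top a [-92.9178901  -78.32481733 -64.19047106] [-47.87896226  -1.00570145  47.94828234]
tray ((422.5606994628906, 313.7939453125), (119.68524169921875, 117.67491149902344), 83.36820983886719)
rail top z at x [-0.08568011 63.94073553] 614
scene
V [129.  130.  132.  197.5 200. ] 0
handle top ((0.0, 0.0), (0.0, 0.0), 0.0)
yaw -102.4504139342345 [ 0.05492077 -0.05492079] wall sep 112.14589571486488 b 576.24878074083
a ends [-282.00938031 -281.89895271 -281.52620999 -281.1522152  -280.68584593] [ 2.94794873  5.8602751  11.71326817 14.65402693 15.499587  ]
center from -x end [591.00951094   3.99793927]
socket top a [-91.43169677 -78.45841424 -64.51219706] [-49.15278761   1.97974765  48.3055107 ]
tray ((427.6483154296875, 312.42730712890625), (118.55490112304688, 118.99874877929688), 83.37676239013672)
rail top z at x [-0.08952125 62.91472726] 736
```

```bash
cat >> h.py <<'E'
def plan(target,yaw_y=None,tiltfix=True):
    """target TCP pos; yaw_y: wanted world yaw (deg) of tool y, tool x down. Prints units of shift (in present tool axes) and turn"""
    from rig import readout
    s=readout.get_state();M=rot(s["ee_rot"]);d=np.array(target)-s["position"]
    print("t",round(s["clock"],2),"pos",s["position"].round(4),"x",M[:,0].round(3),"yawy",np.rad2deg(np.arctan2(M[1,1],M[0,1])).round(2),"q1,6",s["qpos"][[0,5]].round(2),"F",s["contact_force"].round(2),"w",s["width"].round(4))
    print("shift mm tool",(M.T@d*1000).round(1),"units",(M.T@d/.06).round(3))
    if yaw_y is not None:
        y=np.deg2rad(yaw_y);ex=np.array([0,0,-1.]);ey=np.array([np.cos(y),np.sin(y),0]);T=np.c_[ex,ey,np.cross(ex,ey)]
        r=R.from_matrix(M.T@T).as_rotvec();print("turn deg",np.rad2deg(r).round(2),"units",(np.rad2deg(r)/4).round(3))
E
python3 -c "
from h import *
plan([.4188,.3186,.25],0);plan([.4188,.3186,.25],180)"
```

```text
Traceback (most recent call last):
  File "h.py", line 18, in plan
    print("t",round(s["clock"],2),"pos",s["position"].round(4),"x",M[:,0].round(3),"yawy",np.rad2deg(np.arctan2(M[1,1],M[0,1])).round(2),"q1,6",s["qpos"][[0,5]].round(2),"F",s["contact_force"].round(2),"w",s["width"].round(4))
                                                                                                                                                                                                              ^^^^^^^^^^^^^^^^
AttributeError: 'float' object has no attribute 'round'
```

```bash
sed -i 's/s\["width"\].round(4)/round(s["width"],4)/' h.py
python3 -c "
from h import *
plan([.4188,.3186,.25],0);plan([.4188,.3186,.25],180)"
```

```text
t 0.15 pos [0.2033 0.5374 0.2306] x [-0.001 -0.001 -1.   ] yawy 69.27 q1,6 [ 1.09 -0.12] F [-1.31 -0.45 -0.44] w 0.0854
shift mm tool [ -19.2 -128.4  279. ] units [-0.321 -2.14   4.649]
turn deg [6.927e+01 4.000e-02 8.000e-02] units [1.7317e+01 1.0000e-02 2.0000e-02]
t 0.15 pos [0.2033 0.5374 0.2306] x [-0.001 -0.001 -1.   ] yawy 69.27 q1,6 [ 1.09 -0.12] F [-1.31 -0.45 -0.44] w 0.0854
shift mm tool [ -19.2 -128.4  279. ] units [-0.321 -2.14   4.649]
turn deg [-1.1073e+02 -9.0000e-02  4.0000e-02] units [-2.7683e+01 -2.2000e-02  1.1000e-02]
```

{"name": "carry_out", "arguments": {
  "deltas": [0,-0.428,0.93,0,0,0,1,0,-0.428,0.93,0,0,0,1,0,-0.428,0.93,0,0,0,1,0,-0.428,0.93,0,0,0,1,0,-0.428,0.93,0,0,0,1,0,0,0,1,0,0,0,0,0,0,1,0,0,0,0,0,0,1,0,0,0,0,0,0,1,0,0,0,0,0,0,1,0,0,0],
  "newtons": 80
}}

```text
clock: 1.4
position: [0.4188, 0.3188, 0.231]
ee_rot: [0.662, 0.247, 0.663, -0.247]
contact_force: [-0.2, 0.7, -1.6]
width: 0.0428
```

{"name": "carry_out", "arguments": {
  "deltas": [0,0,0,1,0,0,0,0,0,0,1,0,0,0,0,0,0,1,0,0,0,0,0,0,1,0,0,0,0,0,0,1,0,0,0,0,0,0,1,0,0,0,0,0,0,1,0,0,0,0,0,0,1,0,0,0,0,0,0,1,0,0,0,0,0,0,1,0,0,0]
}}

```text
clock: 2.65
position: [0.4188, 0.3188, 0.231]
ee_rot: [0.538, 0.458, 0.538, -0.459]
contact_force: [0.8, 0.0, 0.2]
width: 0.0427
```

```bash
python3 - <<'E'
from h import *
from rig import eyes
plan([.4188,.3186,.20],0)
im=eyes.get_image("wrist");pickle.dump(im,open("wrist1.pkl","wb"));cv2.imwrite("pics/wrist1.png",im["color"][:,:,::-1]);print(im["origin"],rot(im["orientation"])[:,2])
E
```

```text
t 2.65 pos [0.4188 0.3188 0.231 ] x [-0.001 -0.    -1.   ] yawy 9.14 q1,6 [0.52 0.36] F [0.84 0.04 0.16] w 0.0427
shift mm tool [31.  -0.   0.2] units [ 0.517 -0.001  0.004]
turn deg [9.14 0.01 0.03] units [2.285 0.004 0.008]
[0.40840334 0.38949337 0.3736595 ] [ 0.04324285 -0.2785255  -0.95945485]
```

View pics/wrist1.png

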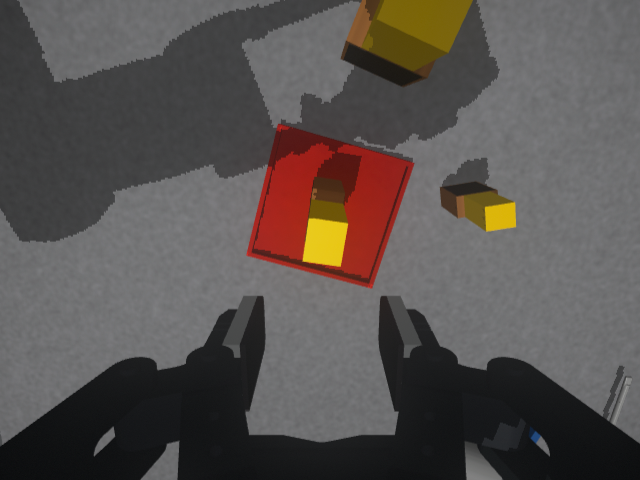

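The wrist view shows the handle's bright top face at (326,242) and the whole tray around (330,205). The big paddle is well clear at (410,40).

```bash
python3 - <<'E'
from h import *
im=pickle.load(open("wrist1.pkl","rb"));hsv=cv2.cvtColor(im["color"],cv2.COLOR_RGB2HSV)
H,S,V=[hsv[...,i].astype(int) for i in range(3)];v,u=np.mgrid[:480,:640]
B=(u>240)&(u<420)&(v>115)&(v<290)
y=(H>20)&(H<35)&(S>120)&B;print(np.percentile(V[y],[10,50,90]))
y&=V>200
r=rays(im,np.c_[u[y],v[y]],.130);c=rect(r);print("handle",c,cv2.boxPoints(c).round(1).tolist())
P=cloud(im);print("z",np.median(P[y][:,2]))
red=((H<8)|(H>172))&(S>150)&B
r=rays(im,np.c_[u[red],v[red]],.014);c=rect(r);print("tray",c,cv2.boxPoints(c).round(1).tolist())
E
```

```text
[109. 233. 233.]
handle ((421.4248352050781, 317.7296142578125), (23.697471618652344, 27.70656967163086), 0.5883212089538574) [[409.3999938964844, 331.5], [409.70001220703125, 303.79998779296875], [433.3999938964844, 304.0], [433.1000061035156, 331.70001220703125]]
z 0.13012632578465824
tray ((425.2187805175781, 313.1422119140625), (120.0160903930664, 119.69397735595703), 83.5274658203125) [[359.0, 260.29998779296875], [477.8999938964844, 246.8000030517578], [491.3999938964844, 366.0], [372.5, 379.5]]
```

{"name": "carry_out", "arguments": {
  "deltas": [0,0,0,1,0,0,0.5,0,0,0,1,0,0,0.5,0,0.042,0.018,0.13,0,0,0.5,0.5,0,0,0,0,0,0.5,0.5,0,0,0,0,0,0.5,0.5,0,0,0,0,0,0.5,0.5,0,0,0,0,0,0.5,0.43,0,0,0,0,0,0.5,0,0,0,0,0,0,0.5]
}}

```text
clock: 3.82
position: [0.4202, 0.317, 0.0837]
ee_rot: [0.503, 0.495, 0.504, -0.498]
contact_force: [-0.3, 0.5, 0.4]
width: 0.0639
```

```bash
python3 - <<'E'
from h import *
from rig import eyes
plan([.4214,.3177,.085],0.6)
im=eyes.get_image("wrist");cv2.imwrite("pics/wrist2.png",im["color"][:,:,::-1])
im=eyes.get_image("scene");cv2.imwrite("pics/scene2.png",cv2.resize(im["color"][100:260,360:580],None,fx=3,fy=3)[:,:,::-1])
E
```

```text
t 3.83 pos [0.4202 0.317  0.0837] x [-0.004 -0.002 -1.   ] yawy 0.81 q1,6 [0.51 0.5 ] F [-0.26  0.51  0.37] w 0.0639
shift mm tool [-1.3  1.2 -0.7] units [-0.021  0.02  -0.011]
turn deg [0.21 0.13 0.24] units [0.053 0.034 0.061]
```

View pics/scene2.png

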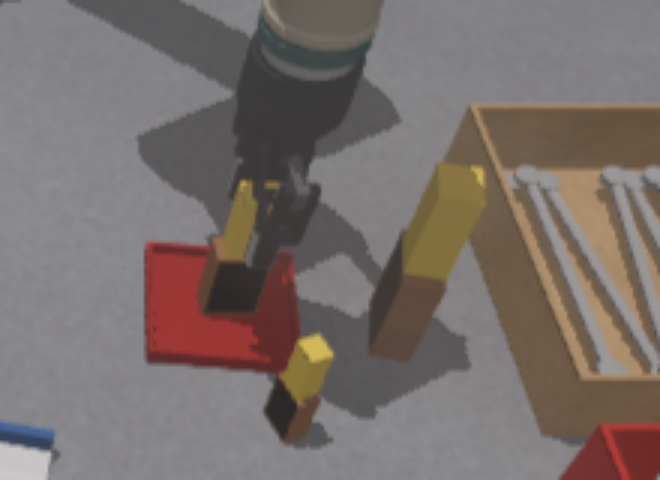

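View pics/wrist2.png

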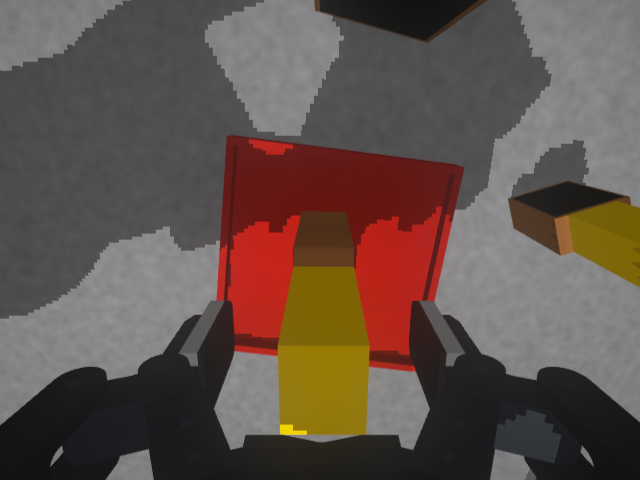

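The handle at (323,390) sits centred between the pads at (225,340) and (418,340), so I close.

{"name": "carry_out", "arguments": {
  "deltas": [0,0,0,0,0,0,-1,0,0,0,0,0,0,-1,0,0,0,0,0,0,-1,0,0,0,0,0,0,-1,0,0,0,0,0,0,-1,0,0,0,0,0,0,-1],
  "newtons": 90
}}

```text
clock: 4.68
position: [0.4217, 0.3183, 0.0866]
ee_rot: [0.503, 0.497, 0.503, -0.496]
contact_force: [-1.9, -0.1, 6.7]
width: 0.023
```

```bash
python3 - <<'E'
from h import *
plan([.4214,.3177,.085],0)
E
```

```text
t 4.67 pos [0.4217 0.3183 0.0866] x [ 0.001  0.001 -1.   ] yawy 0.75 q1,6 [0.51 0.5 ] F [-1.89 -0.14  6.72] w 0.023
shift mm tool [ 1.6 -0.3  0.6] units [ 0.027 -0.006  0.01 ]
turn deg [ 0.75 -0.06 -0.06] units [ 0.188 -0.015 -0.014]
```

{"name": "carry_out", "arguments": {
  "deltas": [-0.3,0,0,0,0,0,-1,-0.6,0,0,0,0,0,-1,-0.7,0,0,0,0,0,-1,-0.7,0,0,0,0,0,-1,-0.3,0,0,0,0,0,-1,0,0,0,0,0,0,-1]
}}

```text
clock: 5.42
position: [0.4223, 0.3183, 0.2429]
ee_rot: [0.504, 0.498, 0.503, -0.495]
contact_force: [-0.1, 0.2, -2.3]
width: 0.0231
```

```bash
python3 - <<'E'
from h import *
from rig import eyes
plan([.70,-.02,.24],-1)
im=eyes.get_image("scene");cv2.imwrite("pics/scene3.png",cv2.resize(im["color"][20:260,360:580],None,fx=2.4,fy=2.4)[:,:,::-1])
E
```

```text
t 5.42 pos [0.4223 0.3183 0.2429] x [ 0.003  0.002 -1.   ] yawy 0.76 q1,6 [0.51 0.5 ] F [-0.1   0.19 -2.35] w 0.0231
shift mm tool [  3.2 273.2 342. ] units [0.053 4.554 5.699]
turn deg [ 1.76 -0.1  -0.18] units [ 0.44  -0.025 -0.045]
```

View pics/scene3.png

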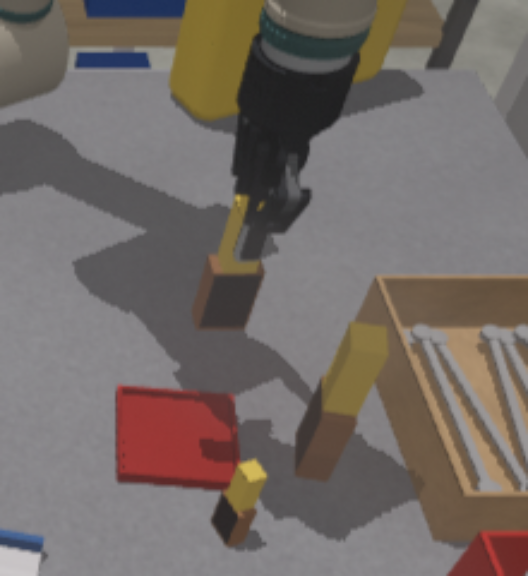

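The paddle is held upright above the empty tray, with its blade at (230,290) in the crop. Next I carry it to the viewpoint.

{"name": "carry_out", "arguments": {
  "deltas": [0,0.3,0.35,0,0,0,-1,0,0.6,0.75,0,0,0,-1,0,0.6,0.75,0,0,0,-1,0,0.6,0.75,0,0,0,-1,0,0.6,0.75,0,0,0,-1,0,0.6,0.75,0,0,0,-1,0,0.6,0.75,0,0,0,-1,0,0.4,0.5,0,0,0,-1,0,0.25,0.35,-1,0,0,-1,0,0,0,-1,0,0,-1]
}}

```text
clock: 6.72
position: [0.6993, -0.0228, 0.2379]
ee_rot: [0.536, 0.459, 0.538, -0.462]
contact_force: [-1.2, -0.3, -2.1]
width: 0.0231
```

{"name": "carry_out", "arguments": {
  "deltas": [0,0,0,-1,0,0,-1,0,0,0,-1,0,0,-1,0,0,0,-1,0,0,-1,0,0,0,-1,0,0,-1,0,0,0,-1,0,0,-1,0,0,0,-1,0,0,-1,0,0,0,-1,0,0,-1,0,0,0,-1,0,0,-1,0,0,0,-1,0,0,-1,0,0,0,-1,0,0,-1]
}}

```text
clock: 7.98
position: [0.6981, -0.0204, 0.2387]
ee_rot: [0.661, 0.248, 0.664, -0.249]
contact_force: [-0.3, -1.0, -1.2]
width: 0.023
```

{"name": "carry_out", "arguments": {
  "deltas": [0,0,0,-1,0,0,-1,0,0,0,-1,0,0,-1,0,0,0,-1,0,0,-1,0,0,0,-1,0,0,-1,0,0,0,-1,0,0,-1,0,0,0,-1,0,0,-1,0,0,0,0,0,0,-1]
}}

```text
clock: 8.85
position: [0.6982, -0.0204, 0.2391]
ee_rot: [0.698, 0.106, 0.7, -0.106]
contact_force: [-0.3, 0.8, -1.8]
width: 0.0231
```

```bash
python3 - <<'E'
from h import *
from rig import eyes
plan([.70,-.02,.24],76.5)
im=eyes.get_image("wrist");pickle.dump(im,open("wrist4.pkl","wb"));cv2.imwrite("pics/wrist4.png",im["color"][:,:,::-1]);print(im["origin"])
im=eyes.get_image("top");pickle.dump(im,open("top4.pkl","wb"))
E
```

```text
t 8.85 pos [ 0.6982 -0.0204  0.2391] x [-0.004  0.001 -1.   ] yawy 72.7 q1,6 [-0.13 -1.4 ] F [-0.29  0.77 -1.77] w 0.0231
shift mm tool [-0.9  0.9  1.6] units [-0.014  0.015  0.027]
turn deg [-3.8  -0.22  0.03] units [-0.95  -0.055  0.007]
[0.63121155 0.00068688 0.38210656]
```

View pics/wrist4.png

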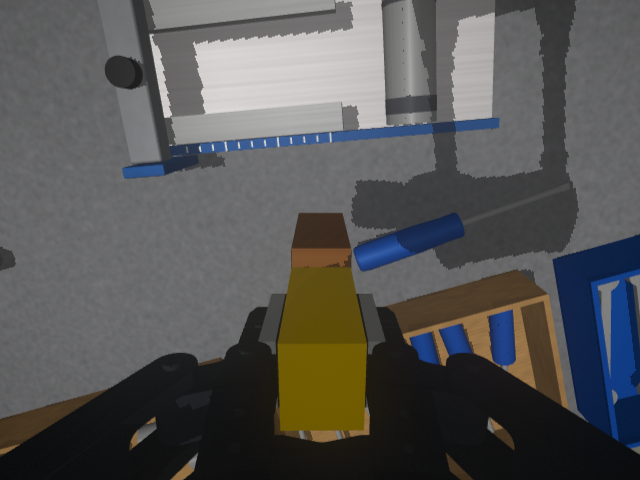

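```bash
python3 - <<'E'
from h import *
im=pickle.load(open("wrist4.pkl","rb"));c=im["color"][:190,90:520]
cv2.imwrite("pics/w4c.png",cv2.resize(c,(800,353),interpolation=2)[:,:,::-1])
P=cloud(im);hsv=cv2.cvtColor(im["color"],cv2.COLOR_RGB2HSV);H,S,V=[hsv[...,i].astype(int) for i in range(3)];v,u=np.mgrid[:480,:640]
blue=(H>100)&(H<130)&(S>110)&(u<505)&(u>180)&(v<160)&(v>110)
# outer wall: outermost rows per column (bottom = outer edge base/top), upper edge = inner top edge
out=[];inn=[]
for x in range(350,495):
    r=np.where(blue[:,x])[0]
    if len(r)>2: out.append((x,r.max()+.5));inn.append((x,r.min()-.5))
for n,l,h in (("bottom of blue@z24",out,.024),("bottom@0",out,0.0),("top of blue@z24",inn,.024)):
    q=rays(im,l,h)[:,:2]*1000
    vx,vy,x0,y0=cv2.fitLine(q.astype(np.float32),cv2.DIST_HUBER,0,.01,.01).ravel()
    print(n,"yaw",np.rad2deg(np.arctan2(vy,vx)),"x at y=50",x0+(50-y0)*vx/vy, len(q))
# rail tops, depth classification
k=(P[...,2]>.05)&(P[...,2]<.075)&(v<150)&(u>175)&(u<360)
n,lab,st,ce=cv2.connectedComponentsWithStats(k.astype(np.uint8))
for i in range(1,n):
    if st[i,4]>300:
        p=P[lab==i];print("rail",st[i],rect(p),np.polyfit(p[:,1],p[:,2],1)); print(cv2.boxPoints(rect(p)).round(1).tolist())
k=(P[...,2]>.030)&(P[...,2]<.05)&(v<130)&(u>370)&(u<445);p=P[k];t=p[p[:,2]>.046];print("socket",rect(p),rect(t),p[:,2].max())
E
```

```text
bottom of blue@z24 yaw 77.57715 x at y=50 660.339 145
bottom@0 yaw 77.57714 x at y=50 661.563 145
top of blue@z24 yaw 77.57566 x at y=50 652.47064 145
rail [ 176    0  160   30 3522] ((544.2423706054688, -23.001056671142578), (115.1596450805664, 17.301347732543945), 77.36782836914062) [0.07293245 0.06260522]
[[523.2000122070312, -77.30000305175781], [540.0999755859375, -81.0999984741211], [565.2999877929688, 31.299999237060547], [548.4000244140625, 35.099998474121094]]
rail [ 176  102  168   43 4692] ((619.1871337890625, -46.205177307128906), (128.17515563964844, 20.0247745513916), 77.49240112304688) [0.08413267 0.06511204]
[[595.5, -106.5999984741211], [615.0999755859375, -110.9000015258789], [642.7999877929688, 14.199999809265137], [623.2999877929688, 18.5]]
socket ((610.5535888671875, 78.8245620727539), (39.59174728393555, 91.76338195800781), 77.59811401367188) ((612.7713623046875, 78.67446899414062), (23.7540283203125, 86.48242950439453), 77.09629821777344) 0.049979855294866316
```

View pics/w4c.png

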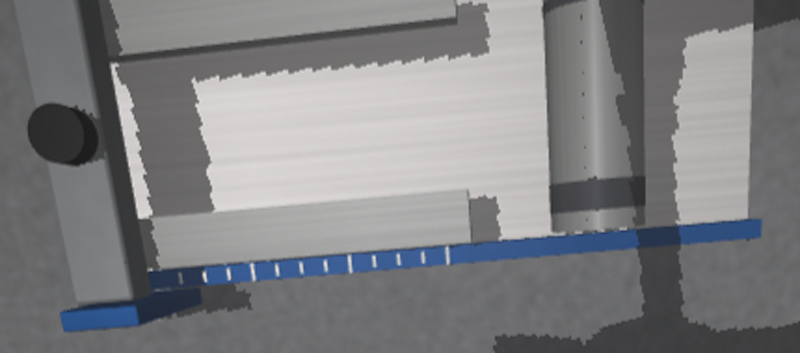

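Wrist-view results, which agree with the top view:
- **Track:** yaw −102.4°, centre at (589, 5) mm.
- **Socket:** track x ≈ −77.
- **Rails:** both give the same centreline.

The pixels behind this are the wall edge (170,150)–(500,122) and the socket at (408,60). Next I go to the pre-push hover at track x = −125.

```bash
cat >> h.py <<'E'
EX=np.array([-.2150,-.9766]);EY=np.array([.9766,-.2150]);C0=np.array([.5893,.0049])
def tp(x,y=0): return C0+EX*x/1000+EY*y/1000
def track():
    from rig import readout
    s=readout.get_state();d=(s["position"][:2]-C0)*1000;F=s["contact_force"]
    print("t %.2f track x %.1f y %.1f z %.1f  Fx %.2f Fy %.2f Fz %.2f w %.4f"%(s["clock"],d@EX,d@EY,s["position"][2]*1000,F[:2]@EX,F[:2]@EY,F[2],s["width"]))
E
python3 -c "
from h import *
p=tp(-125,-.5);plan([*p,.2],77.58)"
```

```text
t 8.95 pos [ 0.6985 -0.0204  0.2399] x [-0.002  0.    -1.   ] yawy 72.69 q1,6 [-0.13 -1.4 ] F [-0.12  1.38 -1.17] w 0.0232
shift mm tool [  40.2  116.2 -122.9] units [ 0.67   1.937 -2.048]
turn deg [-4.89 -0.14  0.02] units [-1.223 -0.036  0.004]
```

{"name": "carry_out", "arguments": {
  "deltas": [0,0.3,-0.33,0,0,0,-1,0,0.45,-0.47,0,0,0,-1,0,0.45,-0.47,0,0,0,-1,0,0.45,-0.47,0,0,0,-1,0,0.287,-0.308,0,0,0,-1,0,0,0,-0.61,0,0,-1,0.3,0,0,-0.61,0,0,-1,0.37,0,0,0,0,0,-1,0,0,0,0,0,0,-1]
}}

```text
clock: 10.07
position: [0.6145, 0.1272, 0.1995]
ee_rot: [0.701, 0.076, 0.704, -0.077]
contact_force: [-0.1, -0.3, -2.1]
width: 0.0234
```

```bash
python3 - <<'E'
from h import *
from rig import eyes
p=tp(-125,-.5);plan([*p,.094],77.58);track()
for n in ("wrist","scene"):
    im=eyes.get_image(n);pickle.dump(im,open(n+"5.pkl","wb"));cv2.imwrite(f"pics/{n}5.png",im["color"][:,:,::-1] if n=="wrist" else cv2.resize(im["color"][100:320,220:440],(600,600))[:,:,::-1])
E
```

```text
t 10.07 pos [0.6145 0.1272 0.1995] x [-0.004 -0.    -1.   ] yawy 77.63 q1,6 [ 0.09 -1.26] F [-0.13 -0.29 -2.05] w 0.0234
shift mm tool [105.5   0.3   1.6] units [1.759 0.005 0.027]
turn deg [ 0.05 -0.24  0.08] units [ 0.013 -0.059  0.02 ]
t 10.07 track x -124.8 y -1.7 z 199.5  Fx 0.31 Fy -0.06 Fz -2.05 w 0.0234
```

View pics/wrist5.png

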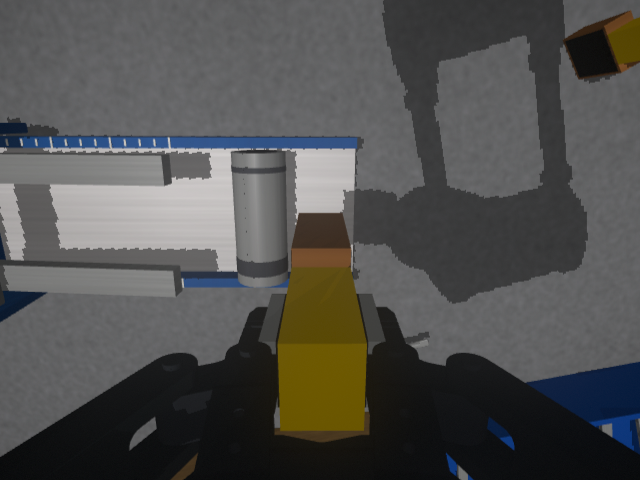

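View pics/scene5.png

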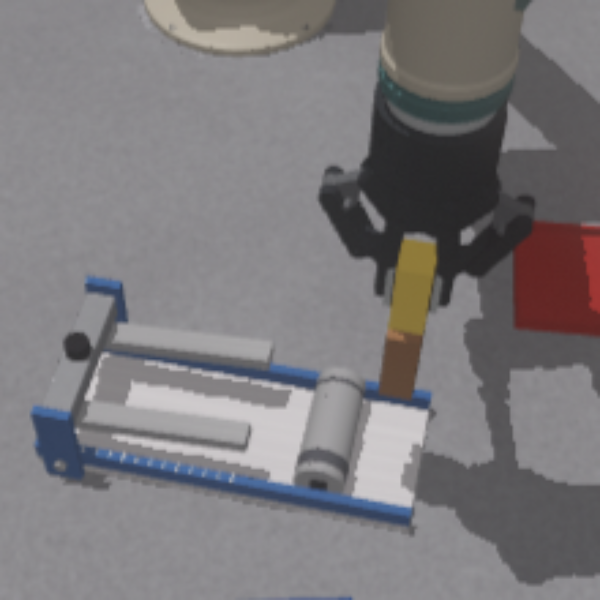

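The wrist view shows the whole track: near wall at row ≈142, far wall at row ≈282, open end at column ≈356 and socket at columns 232–288. I'll take one check of the centreline before descending.

```bash
python3 - <<'E'
from h import *
im=pickle.load(open("wrist5.pkl","rb"));P=cloud(im);v,u=np.mgrid[:480,:640]
D=(P[...,:2]-C0)*1000;A=D@EX;Bq=D@EY;Z=P[...,2]*1000
hsv=cv2.cvtColor(im["color"],cv2.COLOR_RGB2HSV);H,S=hsv[...,0],hsv[...,1]
k=(H>100)&(H<130)&(S>110)&(u>60)&(u<358)&(v>125)&(v<290)
r=rays(im,np.c_[u[k],v[k]],.024)[:,:2];d=(r-C0)*1000;a=d@EX;b=d@EY
for s in (b<0,b>0): print("wall",np.percentile(b[s],[2,50,98]),np.polyfit(a[s],b[s],1),"end",np.percentile(a[s],1))
k=(Z>55)&(Z<72)&(u<190)&(u>25)&(v>140)&(v<300)
for s in (k&(Bq<0),k&(Bq>0)): print("rail b",np.percentile(Bq[s],[2,98]),"entry a",np.percentile(A[s],1),np.polyfit(A[s],Z[s],1))
k=(Z>30)&(Z<52)&(u>225)&(u<290)&(v>145)&(v<290);print("socket a",np.percentile(A[k],[2,50,98]),np.percentile(A[k&(Z>46)],[2,50,98]),"b",np.percentile(Bq[k],[1,99]))
E
```

```text
wall [-59.93741202 -56.21571394 -52.43440815] [-8.35351594e-04 -5.62923059e+01] end -148.7338374431902
wall [52.18678354 55.77522521 59.28831739] [-1.98510856e-02  5.51472483e+01] end -96.53698577781662
rail b [-49.70436262 -30.15439122] entry a -20.681956533668536 [-0.06572807 63.91467133]
rail b [30.07854012 49.78859956] entry a -20.53515142835976 [-0.06590681 63.54257733]
socket a [-96.81903931 -79.97687784 -59.70107146] [-86.86255676 -77.81900179 -68.68969042] b [-49.60542339  49.2533698 ]
```

{"name": "carry_out", "arguments": {
  "deltas": [0.3,0,0.025,0,-0.05,0.02,-1,0.5,0,0,0,0,0,-1,0.5,0,0,0,0,0,-1,0.3,0,0,0,0,0,-1,0.16,0,0,0,0,0,-1,0,0,0,0,0,0,-1,0,0,0,0,0,0,-1]
}}

```text
clock: 11.05
position: [0.6189, 0.1268, 0.097]
ee_rot: [0.705, 0.077, 0.701, -0.076]
contact_force: [0.3, 0.2, -1.1]
width: 0.023
```

```bash
python3 - <<'E'
from h import *
from rig import eyes
p=tp(-125,-.5);plan([*p,.094],77.58);track()
for n in ("wrist","scene"):
    im=eyes.get_image(n);cv2.imwrite(f"pics/{n}6.png",im["color"][:,:,::-1] if n=="wrist" else cv2.resize(im["color"][180:300,220:400],(800,533))[:,:,::-1])
track()
E
```

```text
t 11.05 pos [0.6189 0.1268 0.097 ] x [ 0.006  0.001 -1.   ] yawy 77.63 q1,6 [ 0.09 -1.26] F [ 0.31  0.2  -1.12] w 0.023
shift mm tool [ 3.  -0.4 -3.2] units [ 0.049 -0.007 -0.054]
turn deg [ 0.05  0.33 -0.13] units [ 0.012  0.084 -0.032]
t 11.05 track x -125.4 y 2.7 z 97.0  Fx -0.26 Fy 0.26 Fz -1.12 w 0.0230
t 11.15 track x -125.4 y 2.5 z 96.9  Fx -0.28 Fy 0.33 Fz -0.86 w 0.0232
```

View pics/wrist6.png

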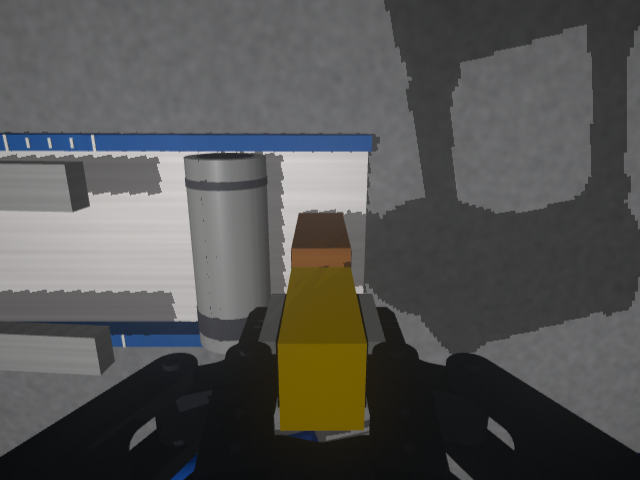

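View pics/scene6.png

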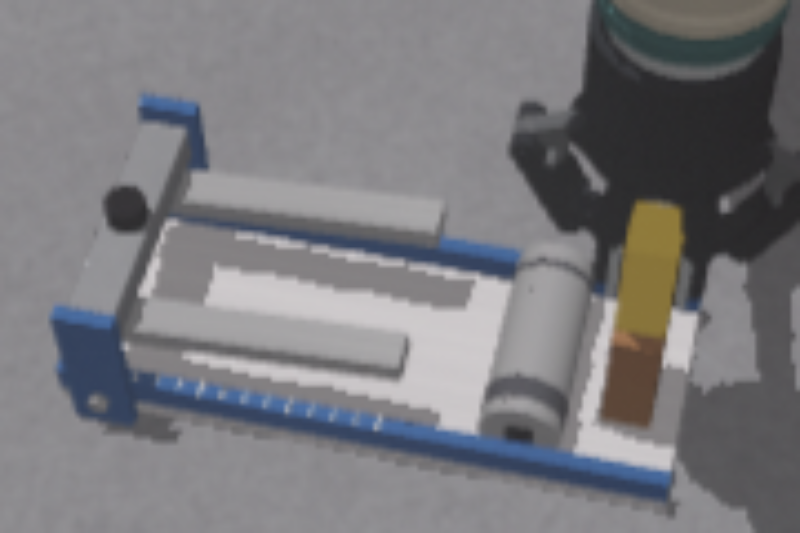

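Positions are good. The TCP is 2.7 mm off in y and 3 mm high, so I correct that and start the slow push (tool −y is track +x).

{"name": "carry_out", "arguments": {
  "deltas": [0.025,0,-0.03,0,0.04,-0.02,-1,0.02,0,-0.02,0,0.04,0,-1,0,-0.06,0,0,0,0,-1,0,-0.06,0,0,0,0,-1,0,-0.06,0,0,0,0,-1,0,-0.06,0,0,0,0,-1,0,-0.06,0,0,0,0,-1]
}}

```text
clock: 12.02
position: [0.6112, 0.1096, 0.0931]
ee_rot: [0.702, 0.076, 0.704, -0.076]
contact_force: [0.7, 0.0, -0.5]
width: 0.023
```

```bash
python3 -c "
from h import *
p=tp(-125,0);plan([*p,.094],77.58);track()"
```

```text
t 12.03 pos [0.6112 0.1096 0.0931] x [-0.002  0.001 -1.   ] yawy 77.62 q1,6 [ 0.06 -1.29] F [ 0.73  0.02 -0.52] w 0.023
shift mm tool [-0.9 18.   1.1] units [-0.015  0.301  0.018]
turn deg [ 0.04 -0.11 -0.02] units [ 0.01  -0.027 -0.005]
t 12.03 track x -107.0 y -1.1 z 93.1  Fx -0.18 Fy 0.71 Fz -0.52 w 0.0230
```

{"name": "carry_out", "arguments": {
  "deltas": [0,-0.06,0.005,0,0,0,-1,0,-0.06,0.005,0,0,0,-1,0,-0.06,0,0,0,0,-1,0,-0.06,0,0,0,0,-1,0,-0.06,0,0,0,0,-1,0,-0.06,0,0,0,0,-1,0,-0.06,0,0,0,0,-1,0,-0.06,0,0,0,0,-1,0,-0.05,0,0,0,0,-1,0,-0.05,0,0,0,0,-1]
}}

```text
clock: 13.28
position: [0.6043, 0.0755, 0.093]
ee_rot: [0.702, 0.076, 0.704, -0.076]
contact_force: [0.4, 0.4, -0.9]
width: 0.0235
```

```bash
cat > sx.py <<'E'
from h import *
from rig import eyes
import sys
track()
im=eyes.get_image("wrist");cv2.imwrite("pics/"+sys.argv[1]+".png",im["color"][:,:,::-1])
P=cloud(im);D=(P[...,:2]-C0)*1000;A=D@EX;B=D@EY;Z=P[...,2]*1000
im2=eyes.get_image("top");P=cloud(im2);D=(P[...,:2]-C0)*1000;A2=D@EX;B2=D@EY;Z2=P[...,2]*1000
for n,A,B,Z in (("wrist",A,B,Z),("top",A2,B2,Z2)):
    k=(Z>43)&(Z<52)&(abs(B)<28)&(abs(A)<130);print(n,"socket top a",np.percentile(A[k],[3,50,97]).round(1) if k.any() else None,k.sum())
plan([*tp(0,0),.094],77.58)
E
python3 sx.py w7
```

```text
t 13.28 track x -72.1 y -0.5 z 93.0  Fx -0.49 Fy 0.28 Fz -0.92 w 0.0235
wrist socket top a [-69.2 -39.9 -27.3] 5247
top socket top a [-64.3 -36.2  94.7] 121
t 13.38 pos [0.6042 0.0753 0.093 ] x [-0.002  0.    -1.   ] yawy 77.62 q1,6 [ 0.01 -1.35] F [-0.23 -0.67 -0.79] w 0.0231
shift mm tool [ -1.  -71.9   0.6] units [-0.016 -1.199  0.01 ]
turn deg [ 0.04 -0.13  0.01] units [ 0.009 -0.031  0.002]
```

View pics/w7.png

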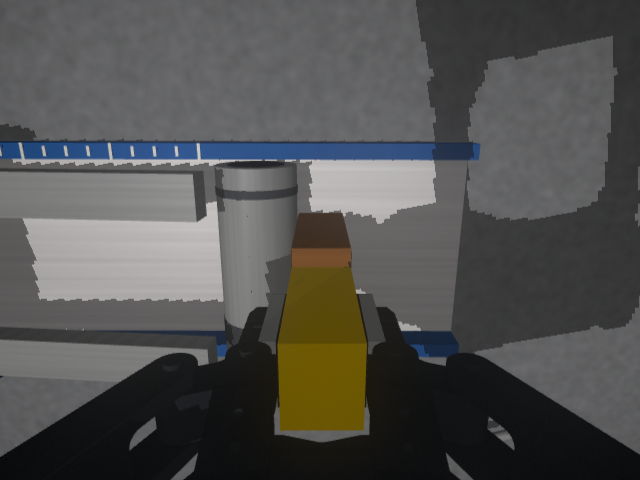

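The socket (column ≈258) is against the paddle (columns 292–350) and square in the track, with the rails clear on either side. I keep going.

{"name": "carry_out", "arguments": {
  "deltas": [0,-0.06,0.005,0,0,0,-1,0,-0.06,0.005,0,0,0,-1,0,-0.06,0,0,0,0,-1,0,-0.06,0,0,0,0,-1,0,-0.06,0,0,0,0,-1,0,-0.06,0,0,0,0,-1,0,-0.06,0,0,0,0,-1,0,-0.06,0,0,0,0,-1,0,-0.06,0,0,0,0,-1,0,-0.06,0,0,0,0,-1]
}}

```text
clock: 14.62
position: [0.5971, 0.0401, 0.093]
ee_rot: [0.702, 0.076, 0.704, -0.076]
contact_force: [0.2, -0.2, -1.1]
width: 0.023
```

```bash
python3 -c "
from h import *
track()"
```

```text
t 14.62 track x -36.1 y 0.1 z 93.0  Fx 0.15 Fy 0.22 Fz -1.07 w 0.0230
```

{"name": "carry_out", "arguments": {
  "deltas": [0,-0.05,0,0,0,0,-1,0,-0.05,0,0,0,0,-1,0,-0.05,0,0,0,0,-1,0,-0.05,0,0,0,0,-1,0,-0.05,0,0,0,0,-1]
}}

```text
clock: 15.25
position: [0.5939, 0.0255, 0.093]
ee_rot: [0.702, 0.076, 0.704, -0.076]
contact_force: [-0.2, 0.2, -1.6]
width: 0.0232
```

```bash
python3 sx.py w8
```

```text
t 15.25 track x -21.1 y 0.1 z 93.0  Fx -0.15 Fy -0.22 Fz -1.55 w 0.0232
wrist socket top a [-18.7  11.1  23.7] 5020
top socket top a [-8.9 13.8 90.1] 107
t 15.35 pos [0.5938 0.0253 0.093 ] x [-0.002  0.    -1.   ] yawy 77.62 q1,6 [-0.07 -1.43] F [ 0.16 -0.75 -1.79] w 0.0229
shift mm tool [ -1.  -20.9  -0. ] units [-0.017 -0.349 -0.001]
turn deg [ 0.04 -0.12  0.01] units [ 0.009 -0.031  0.003]
```

View pics/w8.png

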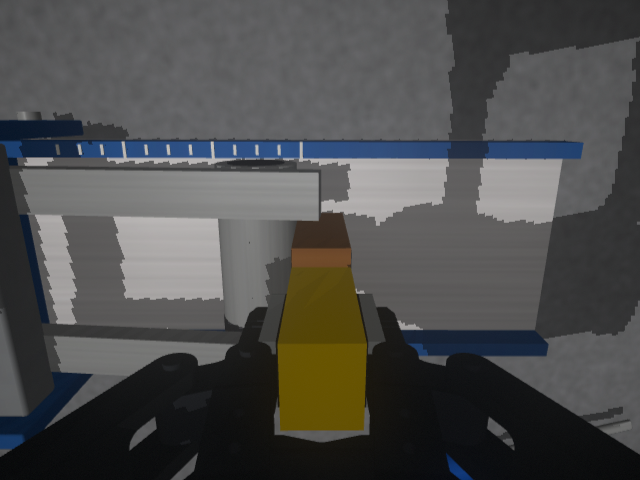

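Free so far, with the socket at x ≈ 11. Before creeping I check the rail height against the floor and socket in this view, to guess where it will snug.

```bash
python3 - <<'E'
from h import *
from rig import eyes
for n in ("wrist","wrist"):
    im=eyes.get_image(n)
    P=cloud(im);D=(P[...,:2]-C0)*1000;A=D@EX;B=D@EY;Z=P[...,2]*1000
    k=(abs(B+40)<7)&(A>-15)&(A<95)&(Z>50)&(Z<75);c=np.polyfit(A[k],Z[k],1);print("railtop(-y)",c,k.sum(),"mean dev from 1/12:",np.mean(Z[k]+A[k]/12))
    f=(abs(B)<45)&(Z<16)&(Z>0);print("floor",np.median(Z[f]),np.polyfit(B[f],Z[f],1),f.sum())
    w=(abs(B+56)<2.5)&(Z>15)&(Z<33)&(A<95);print("wall top",np.median(Z[w]),w.sum())
    s=(abs(B)<28)&(Z>40)&(Z<55)&(abs(A-11)<4);print("socket top",np.percentile(Z[s],[50,90]),s.sum())
E
```

```text
railtop(-y) [-0.08339011 64.7948369 ] 8284 mean dev from 1/12: 64.79264439954618
floor 7.954929506733349 [2.42160251e-03 7.19931724e+00] 56219
wall top 24.150983496384505 4970
socket top [47.71372022 48.58108172] 1501
railtop(-y) [-0.08341727 64.7943182 ] 8289 mean dev from 1/12: 64.7910745755878
floor 7.9444642750952505 [2.26622914e-03 7.19465197e+00] 56146
wall top 24.137207954373963 4977
socket top [47.69475215 48.57267654] 1515
```

Rail underside is about 52.7 mm at x = 0, which predicts snug at x ≈ 56 ± 8. I move to about 36, then creep.

{"name": "carry_out", "arguments": {
  "deltas": [0,-0.04,0,0,0,0,-1,0,-0.04,0,0,0,0,-1,0,-0.04,0,0,0,0,-1,0,-0.04,0,0,0,0,-1,0,-0.04,0,0,0,0,-1,0,-0.04,0,0,0,0,-1,0,-0.04,0,0,0,0,-1,0,-0.04,0,0,0,0,-1,0,-0.04,0,0,0,0,-1,0,-0.04,0,0,0,0,-1]
}}

```text
clock: 16.7
position: [0.5888, 0.0021, 0.093]
ee_rot: [0.702, 0.076, 0.704, -0.076]
contact_force: [0.3, 0.2, -1.5]
width: 0.0232
```

```bash
python3 -c "
from h import *
track()"
```

```text
t 16.70 track x 2.8 y 0.1 z 93.0  Fx -0.25 Fy 0.26 Fz -1.55 w 0.0232
```

{"name": "carry_out", "arguments": {
  "deltas": [0,-0.02,0,0,0,0,-1,0,-0.02,0,0,0,0,-1,0,-0.02,0,0,0,0,-1,0,-0.02,0,0,0,0,-1]
}}

```text
clock: 17.2
position: [0.5878, -0.0025, 0.093]
ee_rot: [0.702, 0.076, 0.704, -0.076]
contact_force: [0.1, 0.2, -0.5]
width: 0.0228
```

{"name": "carry_out", "arguments": {
  "deltas": [0,-0.02,0,0,0,0,-1,0,-0.02,0,0,0,0,-1]
}}

```text
clock: 17.45
position: [0.5872, -0.0048, 0.093]
ee_rot: [0.702, 0.076, 0.704, -0.076]
contact_force: [0.1, 1.1, -1.2]
width: 0.0231
```

{"name": "carry_out", "arguments": {
  "deltas": [0,-0.02,0,0,0,0,-1]
}}

```text
clock: 17.58
position: [0.587, -0.006, 0.093]
ee_rot: [0.702, 0.076, 0.704, -0.076]
contact_force: [0.4, 0.5, -0.8]
width: 0.0234
```

{"name": "carry_out", "arguments": {
  "deltas": [0,-0.02,0,0,0,0,-1]
}}

```text
clock: 17.7
position: [0.5867, -0.0072, 0.093]
ee_rot: [0.702, 0.076, 0.704, -0.076]
contact_force: [0.5, 0.1, -1.4]
width: 0.0227
```

{"name": "carry_out", "arguments": {
  "deltas": [0,-0.02,0,0,0,0,-1]
}}

```text
clock: 17.82
position: [0.5865, -0.0084, 0.093]
ee_rot: [0.702, 0.076, 0.704, -0.076]
contact_force: [0.3, -0.1, -2.4]
width: 0.0234
```

{"name": "carry_out", "arguments": {
  "deltas": [0,-0.02,0,0,0,0,-1]
}}

```text
clock: 17.95
position: [0.5862, -0.0095, 0.093]
ee_rot: [0.702, 0.076, 0.704, -0.076]
contact_force: [0.6, 0.6, -1.9]
width: 0.0228
```

{"name": "carry_out", "arguments": {
  "deltas": [0,-0.02,0,0,0,0,-1]
}}

```text
clock: 18.08
position: [0.586, -0.0107, 0.093]
ee_rot: [0.702, 0.076, 0.704, -0.076]
contact_force: [-0.1, -0.6, -0.5]
width: 0.0228
```

{"name": "carry_out", "arguments": {
  "deltas": [0,-0.02,0,0,0,0,-1]
}}

```text
clock: 18.2
position: [0.5857, -0.0119, 0.093]
ee_rot: [0.702, 0.076, 0.704, -0.076]
contact_force: [0.1, 0.5, -1.0]
width: 0.0231
```

{"name": "carry_out", "arguments": {
  "deltas": [0,-0.015,0,0,0,0,-1]
}}

```text
clock: 18.32
position: [0.5855, -0.0128, 0.093]
ee_rot: [0.702, 0.076, 0.704, -0.076]
contact_force: [-0.7, -0.4, -1.7]
width: 0.0227
```

{"name": "carry_out", "arguments": {
  "deltas": [0,-0.015,0,0,0,0,-1]
}}

```text
clock: 18.45
position: [0.5854, -0.0136, 0.093]
ee_rot: [0.702, 0.076, 0.704, -0.076]
contact_force: [0.9, 0.2, -0.8]
width: 0.023
```

{"name": "carry_out", "arguments": {
  "deltas": [0,-0.015,0,0,0,0,-1]
}}

```text
clock: 18.58
position: [0.5851, -0.0145, 0.093]
ee_rot: [0.702, 0.076, 0.704, -0.076]
contact_force: [-0.4, 0.3, -1.8]
width: 0.0229
```

{"name": "carry_out", "arguments": {
  "deltas": [0,-0.015,0,0,0,0,-1]
}}

```text
clock: 18.7
position: [0.5849, -0.0154, 0.093]
ee_rot: [0.702, 0.076, 0.704, -0.076]
contact_force: [0.3, 0.7, -1.6]
width: 0.0229
```

```bash
python3 sx.py w9
```

```text
t 18.70 track x 20.7 y 0.1 z 93.0  Fx -0.77 Fy 0.19 Fz -1.56 w 0.0229
wrist socket top a [23.7 53.  65.5] 5133
top socket top a [20.1 54.8 65.1] 80
t 18.8 pos [ 0.5849 -0.0154  0.093 ] x [-0.002  0.    -1.   ] yawy 77.63 q1,6 [-0.15 -1.5 ] F [ 0.64  0.34 -1.66] w 0.0232
shift mm tool [-1.  20.8 -0.1] units [-0.017  0.347 -0.001]
turn deg [ 0.05 -0.12  0.  ] units [ 0.013 -0.03   0.001]
```

View pics/w9.png

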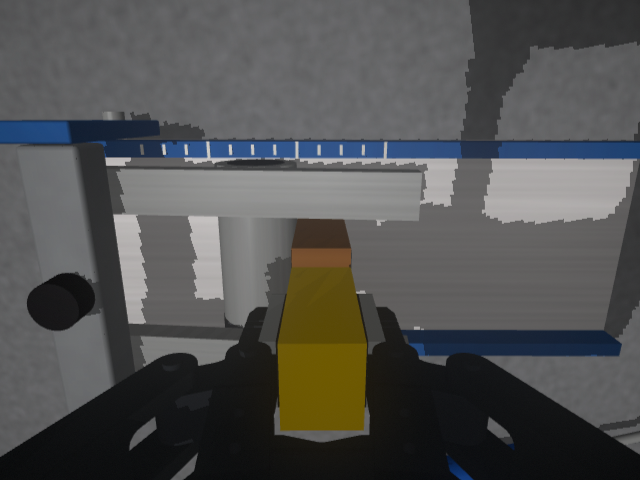

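The socket at column ≈257 is still in contact and unloaded, at x ≈ 53. I keep creeping.

{"name": "carry_out", "arguments": {
  "deltas": [0,-0.015,0,0,0,0,-1]
}}

```text
clock: 18.92
position: [0.5848, -0.0161, 0.093]
ee_rot: [0.702, 0.076, 0.704, -0.076]
contact_force: [0.0, 0.6, -2.1]
width: 0.0228
```

{"name": "carry_out", "arguments": {
  "deltas": [0,-0.015,0,0,0,0,-1]
}}

```text
clock: 19.05
position: [0.5846, -0.0171, 0.093]
ee_rot: [0.702, 0.076, 0.704, -0.076]
contact_force: [0.9, -0.7, -2.8]
width: 0.0233
```

{"name": "carry_out", "arguments": {
  "deltas": [0,-0.015,0,0,0,0,-1]
}}

```text
clock: 19.18
position: [0.5845, -0.0176, 0.0931]
ee_rot: [0.702, 0.077, 0.704, -0.076]
contact_force: [0.8, 2.3, -2.2]
width: 0.0229
```

{"name": "carry_out", "arguments": {
  "deltas": [0,-0.015,0,0,0,0,-1]
}}

```text
clock: 19.3
position: [0.5844, -0.0179, 0.0932]
ee_rot: [0.702, 0.077, 0.704, -0.076]
contact_force: [0.4, 2.8, -0.1]
width: 0.0231
```

Contact is felt at about 2.8 N, and the stiffness looks like 3 N/mm. Small increments now, aiming for about 7 N.

{"name": "carry_out", "arguments": {
  "deltas": [0,-0.01,0,0,0,0,-1,0,0,0,0,0,0,-1]
}}

```text
clock: 19.55
position: [0.5844, -0.0182, 0.0933]
ee_rot: [0.702, 0.077, 0.703, -0.075]
contact_force: [1.4, 4.4, 0.4]
width: 0.0237
```

```bash
python3 -c "
from h import *
track()"
```

```text
t 19.55 track x 23.6 y 0.1 z 93.3  Fx -4.62 Fy 0.37 Fz 0.44 w 0.0237
```

{"name": "carry_out", "arguments": {
  "deltas": [0,-0.01,0,0,0,0,-1,0,0,0,0,0,0,-1]
}}

```text
clock: 19.8
position: [0.5843, -0.0183, 0.0934]
ee_rot: [0.703, 0.078, 0.703, -0.075]
contact_force: [0.3, 6.1, 0.8]
width: 0.023
```

```bash
python3 -c "
from h import *
track()"
```

```text
t 19.80 track x 23.7 y 0.1 z 93.4  Fx -5.99 Fy -1.00 Fz 0.77 w 0.0230
```

{"name": "carry_out", "arguments": {
  "deltas": [0,-0.006,0,0,0,0,-1,0,0,0,0,0,0,-1,0,0,0,0,0,0,-1]
}}

```text
clock: 20.18
position: [0.5843, -0.0184, 0.0935]
ee_rot: [0.703, 0.078, 0.703, -0.075]
contact_force: [1.5, 6.9, 1.1]
width: 0.0228
```

```bash
python3 -c "
from h import *
track()"
```

```text
t 20.18 track x 23.8 y 0.2 z 93.5  Fx -7.07 Fy -0.03 Fz 1.11 w 0.0228
```

{"name": "carry_out", "arguments": {
  "deltas": [0,0,0,0,0,0,-1,0,0,0,0,0,0,-1,0,0,0,0,0,0,-1]
}}

```text
clock: 20.55
position: [0.5843, -0.0184, 0.0935]
ee_rot: [0.703, 0.078, 0.703, -0.075]
contact_force: [0.3, 7.2, 1.1]
width: 0.0231
```

```bash
python3 sx.py w10
```

```text
t 20.55 track x 23.8 y 0.1 z 93.5  Fx -7.11 Fy -1.26 Fz 1.09 w 0.0231
wrist socket top a [26.6 55.5 68. ] 5099
top socket top a [25.7 57.5 69.9] 77
t 20.65 pos [ 0.5843 -0.0184  0.0935] x [-0.001  0.004 -1.   ] yawy 77.58 q1,6 [-0.15 -1.51] F [1.07 6.84 0.93] w 0.0225
shift mm tool [-0.4 23.8 -0.2] units [-0.007  0.397 -0.003]
turn deg [-0.   -0.09 -0.22] units [-0.001 -0.022 -0.055]
```

View pics/w10.png

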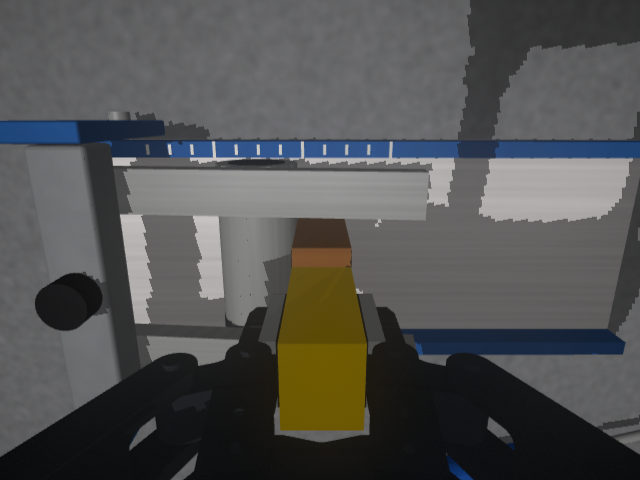

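A steady 7 N has been held for about 0.8 s with the socket at x ≈ 56 (column ≈257). Now a gentle retreat, watching whether it stays put.

{"name": "carry_out", "arguments": {
  "deltas": [0,0,0,0,0,0,-1,0,0.01,0,0,0,0,-1,0,0.015,0,0,0,0,-1,0,0.02,0,0,0,0,-1,0,0.03,0,0,0,0,-1,0,0.06,0,0,0,0,-1,0,0.1,0,0,0,0,-1,0,0.15,0,0,0,0,-1,0,0.15,0,0,0,0,-1,0,0,0,0,0,0,-1]
}}

```text
clock: 21.9
position: [0.5909, 0.0119, 0.093]
ee_rot: [0.702, 0.076, 0.704, -0.076]
contact_force: [-0.2, 0.5, -1.7]
width: 0.0232
```

```bash
python3 sx.py w11
```

```text
t 21.90 track x -7.2 y 0.0 z 93.0  Fx -0.48 Fy -0.33 Fz -1.72 w 0.0232
wrist socket top a [-2.3 53.7 67.7] 5843
top socket top a [ 1.4 55.6 68.2] 123
t 22.0 pos [0.5907 0.0112 0.093 ] x [-0.002  0.    -1.   ] yawy 77.67 q1,6 [-0.1  -1.45] F [ 0.79 -0.19 -1.78] w 0.0231
shift mm tool [-1.  -6.4 -0. ] units [-0.017 -0.107 -0.   ]
turn deg [ 0.09 -0.12  0.02] units [ 0.023 -0.031  0.004]
```

View pics/w11.png

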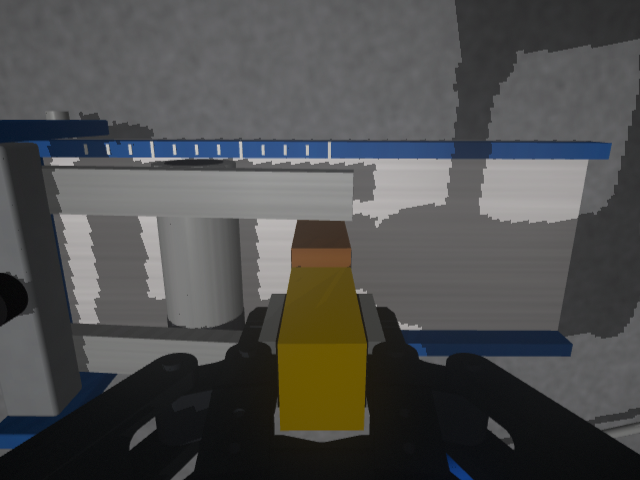

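The socket stayed, at columns 160–243 with a clear gap to the paddle at column 292. I back out of the slot, then lift.

{"name": "carry_out", "arguments": {
  "deltas": [0,0.15,0,0,0,0,-1,0,0.25,0,0,0,0,-1,0,0.3,0,0,0,0,-1,0,0.2,0,0,0,0,-1,0,0.05,0,0,0,0,-1,-0.3,0,0,0,0,0,-1,-0.6,0,0,0,0,0,-1,-0.8,0,0,0,0,0,-1,-0.5,0,0,0,0,0,-1,-0.2,0,0,0,0,0,-1]
}}

```text
clock: 23.25
position: [0.604, 0.0664, 0.2391]
ee_rot: [0.704, 0.076, 0.702, -0.076]
contact_force: [0.5, -0.1, -1.0]
width: 0.0233
```

```bash
python3 - <<'E'
from h import *
from rig import eyes
track()
im=eyes.get_image("top");pickle.dump(im,open("top12.pkl","wb"))
im=eyes.get_image("wrist");pickle.dump(im,open("wrist12.pkl","wb"));cv2.imwrite("pics/w12.png",im["color"][:,:,::-1])
P=cloud(im);D=(P[...,:2]-C0)*1000;A=D@EX;B=D@EY;Z=P[...,2]*1000
k=(Z>44)&(Z<52)&(abs(B)<26)&(abs(A-56)<25);print(np.percentile(A[k],[3,50,97]))
plan([.4217,.3183,.235],0.75)
E
```

```text
t 23.25 track x -63.2 y 1.1 z 239.1  Fx -0.00 Fy 0.55 Fz -0.98 w 0.0233
[44.09205562 54.44468062 66.63430034]
t 23.35 pos [0.6036 0.0665 0.2378] x [-0.  0. -1.] yawy 77.62 q1,6 [-0.01 -1.36] F [ 0.15 -0.24 -2.32] w 0.0233
shift mm tool [   2.9  207.  -231.6] units [ 0.049  3.45  -3.86 ]
turn deg [ 7.687e+01 -2.000e-02 -0.000e+00] units [ 1.9219e+01 -6.0000e-03 -1.0000e-03]
```

View pics/w12.png

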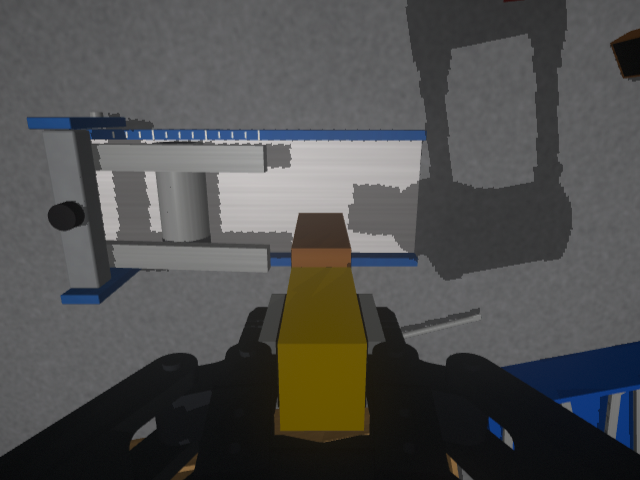

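The socket still sits at x ≈ 55, at columns 158–210 between the rails. I carry the paddle back to the tray.

{"name": "carry_out", "arguments": {
  "deltas": [0,0.25,-0.28,0,0,0,-1,0,0.5,-0.56,0,0,0,-1,0,0.5,-0.56,0,0,0,-1,0,0.5,-0.56,0,0,0,-1,0,0.5,-0.56,0,0,0,-1,0,0.5,-0.56,0,0,0,-1,0,0.5,-0.56,0,0,0,-1,0,0.17,-0.18,0,0,0,-1,0,0,0,1,0,0,-1,0,0,0,1,0,0,-1]
}}

```text
clock: 24.6
position: [0.422, 0.316, 0.2362]
ee_rot: [0.694, 0.125, 0.697, -0.126]
contact_force: [-0.6, -0.6, -0.7]
width: 0.023
```

{"name": "carry_out", "arguments": {
  "deltas": [0,0,0,1,0,0,-1,0,0,0,1,0,0,-1,0,0,0,1,0,0,-1,0,0,0,1,0,0,-1,0,0,0,1,0,0,-1,0,0,0,1,0,0,-1,0,0,0,1,0,0,-1,0,0,0,1,0,0,-1,0,0,0,1,0,0,-1,0,0,0,1,0,0,-1]
}}

```text
clock: 25.85
position: [0.4223, 0.3156, 0.2361]
ee_rot: [0.61, 0.355, 0.612, -0.357]
contact_force: [-1.0, 0.2, -0.9]
width: 0.023
```

{"name": "carry_out", "arguments": {
  "deltas": [0,0,0,1,0,0,-1,0,0,0,1,0,0,-1,0,0,0,1,0,0,-1,0,0,0,1,0,0,-1,0,0,0,1,0,0,-1,0,0,0,1,0,0,-1,0,0,0,1,0,0,-1,0,0,0,0.8,0,0,-1,0,0,0,0,0,0,-1]
}}

```text
clock: 26.98
position: [0.4225, 0.3157, 0.2364]
ee_rot: [-0.492, -0.505, -0.494, 0.508]
contact_force: [-0.5, -0.1, -1.2]
width: 0.0233
```

```bash
python3 - <<'E'
from h import *
from rig import eyes
plan([.4235,.316,.0866],-2)
im=eyes.get_image("wrist");cv2.imwrite("pics/w13.png",im["color"][:,:,::-1])
v,u=np.mgrid[:480,:640];hsv=cv2.cvtColor(im["color"],cv2.COLOR_RGB2HSV);H,S=hsv[...,0].astype(int),hsv[...,1]
red=((H<8)|(H>172))&(S>150)&(u>200)&(u<450)&(v>100)&(v<330)
print(rect(rays(im,np.c_[u[red],v[red]],.014)))
E
```

```text
t 26.98 pos [0.4225 0.3157 0.2364] x [-0.004 -0.001 -1.   ] yawy -1.54 q1,6 [0.51 0.54] F [-0.51 -0.14 -1.24] w 0.0233
shift mm tool [149.8   1.6  -0.5] units [ 2.496  0.027 -0.008]
turn deg [0.46 0.06 0.23] units [0.115 0.014 0.058]
((425.24798583984375, 313.1632080078125), (120.0020523071289, 119.74981689453125), 83.50435638427734)
```

View pics/w13.png

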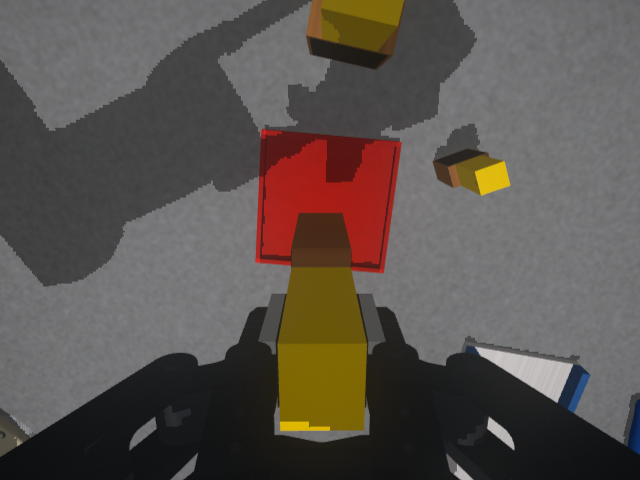

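The tray is at (330,200), with the paddle above it. Lowering.

{"name": "carry_out", "arguments": {
  "deltas": [0.4,0.02,0,0,0,0.06,-1,0.6,0,0,0,0,0,-1,0.6,0,0,0,0,0,-1,0.5,0,0,0,0,0,-1,0.2,0,0,0,0,0,-1,0.08,0,0,0,0,0,-1,0,0,0,0,0,0,-1,0,0,0,0,0,0,-1]
}}

```text
clock: 28.02
position: [0.4255, 0.3166, 0.0958]
ee_rot: [0.494, 0.508, 0.492, -0.505]
contact_force: [-0.1, -0.4, -1.2]
width: 0.0228
```

```bash
python3 - <<'E'
from h import *
plan([.4235,.316,.0866],-1.5)
E
```

```text
t 28.02 pos [0.4255 0.3166 0.0958] x [ 0.004  0.002 -1.   ] yawy -1.56 q1,6 [0.51 0.54] F [-0.06 -0.37 -1.19] w 0.0228
shift mm tool [ 9.2 -2.   0.7] units [ 0.153 -0.033  0.012]
turn deg [-0.06 -0.1  -0.24] units [-0.016 -0.024 -0.06 ]
```

{"name": "carry_out", "arguments": {
  "deltas": [0.06,0,0,0,-0.02,-0.06,-1,0.05,0,0,0,0,0,-1,0,0,0,0,0,0,-1]
}}

```text
clock: 28.4
position: [0.4245, 0.316, 0.0878]
ee_rot: [-0.493, -0.506, -0.493, 0.508]
contact_force: [-1.0, -0.5, -1.7]
width: 0.023
```

```bash
python3 - <<'E'
from h import *
plan([.4235,.316,.0866],-1.5)
E
```

```text
t 28.4 pos [0.4245 0.316  0.0878] x [-0.003 -0.001 -1.   ] yawy -1.57 q1,6 [0.51 0.54] F [-0.96 -0.55 -1.67] w 0.023
shift mm tool [ 1.2 -1.   0.1] units [ 0.02  -0.017  0.001]
turn deg [-0.07  0.07  0.15] units [-0.018  0.018  0.037]
```

{"name": "carry_out", "arguments": {
  "deltas": [0.01,0,0,0,0,0.02,-1,0,0,0,0,0,0,-1]
}}

```text
clock: 28.65
position: [0.4247, 0.3161, 0.0875]
ee_rot: [-0.493, -0.506, -0.493, 0.507]
contact_force: [-0.3, 0.5, -1.7]
width: 0.0235
```

{"name": "carry_out", "arguments": {
  "deltas": [0.01,0,0,0,0,0,-1,0,0,0,0,0,0,-1]
}}

```text
clock: 28.9
position: [0.4247, 0.3161, 0.0868]
ee_rot: [-0.493, -0.506, -0.493, 0.507]
contact_force: [0.2, 1.0, -1.9]
width: 0.0228
```

{"name": "carry_out", "arguments": {
  "deltas": [0.01,0,0,0,0,0,-1,0,0,0,0,0,0,-1]
}}

```text
clock: 29.15
position: [0.4248, 0.3162, 0.0867]
ee_rot: [-0.493, -0.507, -0.493, 0.507]
contact_force: [-0.4, -1.0, 2.2]
width: 0.0231
```

{"name": "carry_out", "arguments": {
  "deltas": [0.008,0,0,0,0,0,-1,0,0,0,0,0,0,-1]
}}

```text
clock: 29.4
position: [0.4248, 0.3162, 0.0867]
ee_rot: [-0.493, -0.507, -0.493, 0.507]
contact_force: [-2.4, -1.8, 5.8]
width: 0.0231
```

It touches down at z = 86.7 mm, the same as at the pick. I ease off and release.

{"name": "carry_out", "arguments": {
  "deltas": [-0.008,0,0,0,0,0,-1,0,0,0,0,0,0,-1,0,0,0,0,0,0,-0.1,0,0,0,0,0,0,0.4,0,0,0,0,0,0,0.4,0,0,0,0,0,0,0.4],
  "newtons": 30
}}

```text
clock: 30.15
position: [0.4247, 0.3162, 0.0861]
ee_rot: [-0.493, -0.506, -0.493, 0.507]
contact_force: [0.9, 0.8, -0.1]
width: 0.06
```

```bash
python3 - <<'E'
from h import *
from rig import eyes
plan([.4235,.316,.0866],-1.5)
for n in ("wrist","scene"):
    im=eyes.get_image(n);cv2.imwrite(f"pics/{n}14.png",im["color"][:,:,::-1] if n=="wrist" else cv2.resize(im["color"][100:260,360:580],None,fx=3,fy=3)[:,:,::-1])
E
```

```text
t 30.15 pos [0.4247 0.3162 0.0861] x [-0.001 -0.001 -1.   ] yawy -1.57 q1,6 [0.51 0.54] F [ 0.89  0.81 -0.06] w 0.06
shift mm tool [-0.5 -1.2  0.2] units [-0.008 -0.02   0.004]
turn deg [-0.07  0.06  0.04] units [-0.017  0.014  0.011]
```

View pics/wrist14.png

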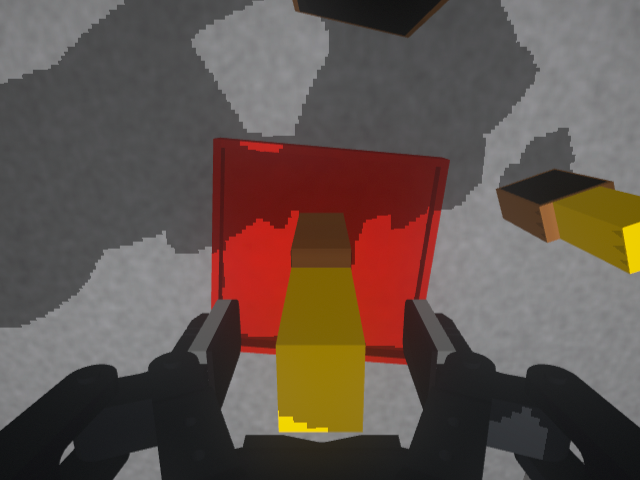

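View pics/scene14.png

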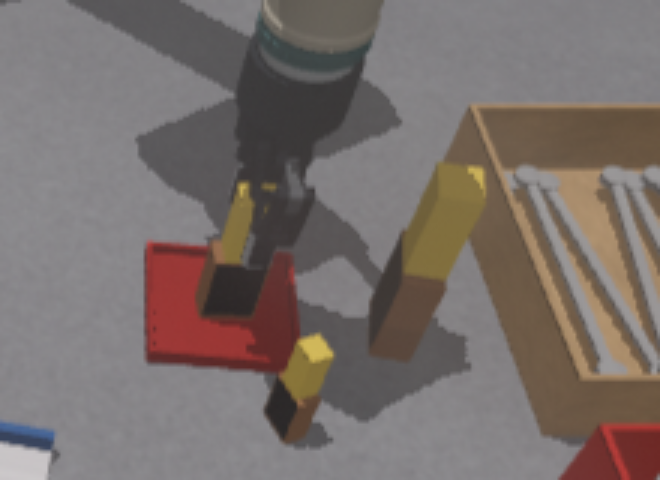

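The paddle stands free and upright, with its handle at (320,390) between the open pads. I raise the gripper clear.

{"name": "carry_out", "arguments": {
  "deltas": [-0.2,0,0,0,0,0,0.4,-0.5,0,0,0,0,0,0.4,-0.7,0,0,0,0,0,0.4,-0.7,0,0,0,0,0,0.4,-0.5,0,0,0,0,0,0.4,0,-0.4,-0.4,0,0,0,0.4,0,-0.4,-0.4,0,0,0,0.4,0,0,0,0,0,0,0.4,0,0,0,0,0,0,0.4]
}}

```text
clock: 31.38
position: [0.3784, 0.3654, 0.2428]
ee_rot: [-0.494, -0.507, -0.493, 0.507]
contact_force: [0.6, -0.1, 0.2]
width: 0.0597
```

```bash
python3 - <<'E'
from h import *
from rig import eyes
plan([.4235,.316,.0866],-1.5)
im=eyes.get_image("top");P=cloud(im);D=(P[...,:2]-C0)*1000;A=D@EX;B=D@EY;Z=P[...,2]*1000
k=(Z>44)&(Z<52)&(abs(B)<26)&(abs(A-56)<25);print("socket",np.percentile(A[k],[3,50,97]))
cv2.imwrite("pics/top15.png",im["color"][:,:,::-1])
im=eyes.get_image("scene");cv2.imwrite("pics/scene15.png",im["color"][:,:,::-1])
E
```

```text
t 31.38 pos [0.3784 0.3654 0.2428] x [ 0.001 -0.001 -1.   ] yawy -1.54 q1,6 [0.64 0.66] F [ 0.56 -0.09  0.24] w 0.0597
shift mm tool [156.3  46.3  48. ] units [2.605 0.772 0.8  ]
turn deg [-0.04  0.06 -0.03] units [-0.011  0.014 -0.008]
socket [42.67995094 55.67283575 69.23562265]
```

View pics/scene15.png

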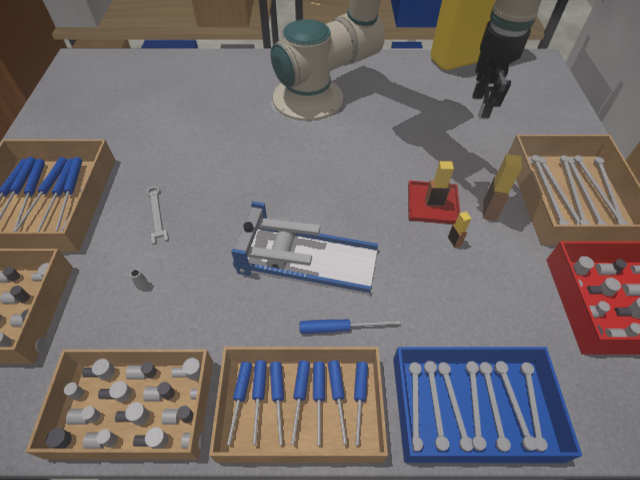

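View pics/top15.png

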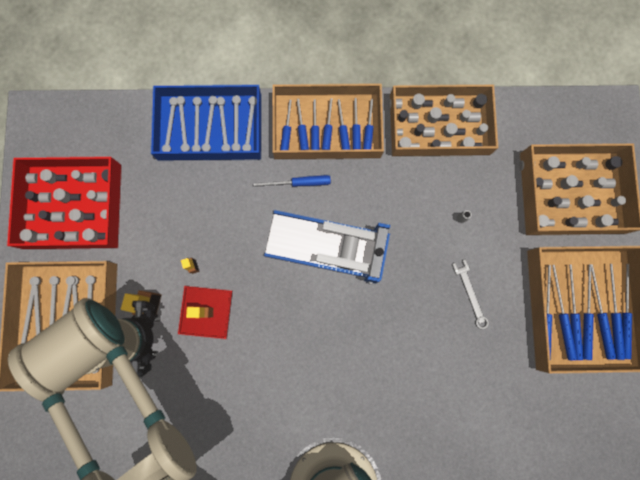

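The scene view shows the socket wedged under the rails at (285,243), the paddle upright in its tray at (440,185), and the other tools where they were. The top view agrees. Handing in.

```bash
python3 -c "
from rig import job,readout
print(job.sign_off());print(readout.get_state()['clock'])"
```

```text
the job is handed in; nothing more can be done
None
the job is handed in; nothing more can be done
```

The socket is wedged under the rails at about x = 56 mm and stays there by itself. The paddle is back upright in its tray, and I handed the job in at about 31.5 s.

- **Push:** I gripped the middle paddle and rolled the socket at 29 mm/s or less. I slowed to about 7 mm/s for the last stretch and felt contact at about 3 N. The force then rose to a steady 7 N, which I held for about 0.8 s before backing out slowly. The highest sideways force I read was about 7 N.
- **Socket check:** It read x ≈ 55–56 mm under load, and 54–56 mm after the paddle left and again at the end, so it did not move beyond measurement noise.
- **Paddle check:** It touched down with the tool at z = 86.7 mm, the same height as at the pick to within 0.1 mm. The pictures show it upright, inside the tray rim and clear of the fingers.
- **Other tools:** The screwdriver, wrench, small socket and the two other paddles look unmoved in the last images.
- **Disagreements:** The scene camera first placed the tray about 5 mm and the track about 8 mm away from the top view. I put that down to the side faces it sees. The wrist view then gave the track to about 1 mm and put the tray between the two earlier readings. The first rail-height readings pointed to a snug point near 44 mm and the close-up to 56 mm, which matched what was felt.

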